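Clear two piles on the dye-lab bench

ROBOT

A 6-joint arm with a two-finger parallel gripper is mounted at the origin on the work surface. World frame = base frame: x ahead of the robot, y to its left, z up, the work surface at z = 0. Lengths are in m, angles in rad, forces in N, time in s.
With the tool pointing down it reaches from about 0.225 to 0.875 m from the base axis. Payload 3.4 kg.
Tool frame: the origin (TCP) lies between the finger pads; the fingertips stand 19 mm ahead of it and the grasp point (between the pads) is the TCP; z points along the fingers, y is the line along which they close (so a half turn about z gives the same grasp; the last joint's range is limited). The gripper opens to 85 mm and grips with 20 to 120 N. Pads are 22 mm wide; open, the fingers measure 114 mm over their backs; the gripper's body (76 mm by 85 mm) begins 54 mm behind the grasp point. The pads swing forward as they close: fully open they stand 13 mm farther back than shut.
Start: joints at [1.061, 0.276, 1.505, -0, 1.361, -0.121], TCP at [0.218, 0.532, 0.25] pointing down, gripper open.
Joint ranges: [-2.89, 2.89], [-0.75, 2.08], [0.22, 2.7], [-1.18, 4.32], [0.11, 2.71], [-2.7, 2.7]. Speed limits (rad/s): [2.57, 2.57, 3.14, 3.14, 3.14, 3.14].

INTERFACE

Orientations are given as a unit quaternion [w, x, y, z].
In Python, from rig import get_state, imaging, ticket gives the robot as it stands. The module is installed in compiled form; this text tells all that it offers.
- The arm moves only by the shell command python3 -m inch 'ROWS' [FORCE]. ROWS is JSON, a list of rows, each an object with "claw": the opening, from -1 (shut) to 1 (fully open); "travel": the shift along the world's x, y, z in units of 200 mm (1.0 is 200 mm), a list of three; "turn": the turn about the world's z in units of 180 degrees (1.0 is 180 degrees). A call has 1 to 5 rows; each row is the pose to reach, as a shift and turn from the pose commanded when the call began, turning the shorter way round; what a row does not reach only later rows make up. A row lasts 1/10 s, in which the tool goes at most 50 mm and 8.59 degrees, less where a joint would pass 70% of its speed; a pose out of reach is approached as far as the arm can. A call with a number of a shift or a turn outside -1 to 1 is refused whole. A call with a gripper value outside its range is refused whole. The fingers move at their own pace and stop on an object; FORCE is the grip in N (left out, the last holds). Time passes only in rows, so rows that repeat a pose let the fingers close. It gives the time, the measured TCP pose, the force, the opening and the grip force at its end, in the units of the state.
- get_state(): the state, without advancing time (a new reading comes with each control period).
- imaging.get_image(name): name is "scene" or "top" or "wrist"; returns the picture (400x640x3 uint8, red, green, blue); there is no depth.
- imaging.camera_params(name): a dict with "camera_matrix" (3x3 intrinsics, pixels), "cam_to_world" (4x4, takes a point from camera to world coordinates); the wrist camera has in their place "T_tool_cam" (4x4, takes a point from camera to tool coordinates, whose origin is the TCP and whose axes are the flange's). Camera axes: x right, y down, z forward; pixel columns grow to the right and rows downward; lengths in m; the calibration is good to about 2 mm. A picture is of the moment at which its call begins: read the wrist's pose just before it. camera_params takes no time and is no camera call.
- ticket.sign_off(): hands the job in; it is judged then, once.
The state is a dict: "clock": time; "qpos": joint angles; "qd": joint speeds; "effort": joint torques, N m; "position": TCP position; "ee_rot": TCP orientation; "contact_force": force on the tool from outside, world axes, zero at the start; "moment": the same for the moment, N m; "width": finger opening in m; "gripper_force": force on a finger pad.
Only numpy, scipy, OpenCV 4.12 (cv2) and the standard library are available. Lean on these libraries where they do the work, as an engineer would, in place of code of your own. Each camera call takes 0.05 s, during which the arm holds its last target. There are 200 camera calls.

TASK

Take the two piles on the bench apart and put each thing where it belongs: the brass weight in the hole of its wooden block, the amber glass jar in the grey spill tray, the oblong metal tin in its white holder, the square powder pot in the middle of the balance pan and the round steel pot in the middle of the hotplate. Everything is to stand flat and upright on its place; set things down gently and tip nothing over.

Things in the scene. Friction and masses are not known exactly. Their poses are not given: they have to be found in the camera images.
- weight: brass check weight, the smallest thing of the piles and always on top of one of them: upright cylinder 32 mm in diameter up to 34 mm, above it a narrow neck and a round head 24 mm in diameter; 52 mm high overall, about 0.24 kg. Origin: centre of its underside, z up.
- amber_jar: round amber glass jar with a flat white lid, 48 mm in diameter, 40 mm high, about 0.13 kg; starts on top of one of the two bottom pots (either), perhaps with the weight on it. Origin: centre of its underside, z up.
- sample_tin: closed oblong aluminium tin, 56 mm (its x) by 36 mm (its y), 40 mm high, about 0.12 kg; starts on top of the other bottom pot, perhaps with the weight on it. Origin: centre of its underside, z up.
- powder_pot: square white plastic pot with a flat grey lid, 60 x 60 mm (sides along its x and y), 50 mm high, about 0.2 kg; stands on the bench as the bottom of one pile. Origin: centre of its underside, z up.
- dye_pot: round stainless-steel pot with a flat darker-steel lid, 62 mm in diameter, 50 mm high, about 0.32 kg; stands on the bench as the bottom of the other pile. Origin: centre of its underside, z up.
- weight_block: square wooden block 80 x 80 mm, 25 mm high, with one round hole in the middle of its top, 49 mm in diameter, 12 mm deep (hole floor 13 mm above the origin). Fixed, but stands elsewhere at every start. Origin: centre of its underside, z up.
- spill_tray: shallow square grey plastic tray 110 x 110 mm, walls 3 mm thick and 15 mm high overall, floor 3 mm thick. Fixed, but stands elsewhere at every start. Origin: centre of its underside, z up.
- tin_holder: small oblong white holder with a low rim, inside 76 mm (its x) by 52 mm (its y), floor 4 mm thick, rim 12 mm high overall; the tin fits with its long side along the holder's long side, not crosswise. Fixed, but stands elsewhere at every start. Origin: centre of its underside, z up.
- balance: white laboratory balance, body 150 x 140 mm and 46 mm high, with a round flat steel pan 110 mm in diameter whose top is 60 mm above the bench. Fixed, but stands elsewhere at every start; the pan does not move under load. Origin: on the bench straight below the centre of the pan (body from 85 mm in front, -x, to 65 mm behind), z up.
- hotplate: grey hotplate, switched off and cold, body 150 x 140 mm and 58 mm high, with a square white ceramic top plate 110 x 110 mm whose top is 70 mm above the bench. Fixed, but stands elsewhere at every start. Origin: on the bench straight below the centre of the plate (body from 85 mm in front, -x, to 65 mm behind), z up.
There are look-alikes about, which are no part of the job. What is meant by the weight_block is not purple, and is the larger of those in its own colour. What is shaped like the dye_pot but red is not meant.

How it is judged:
By the outcome, as a careful person would: the job done as asked, in the order asked, and still so for the second after the job is handed in, with the robot touching nothing.
It also fails if it takes over 138 s, if anything falls off the work surface, if the arm or the gripper's body presses on something with over 40 N, if the wrist force passes 120 N, or if a joint passes its speed limit or range.

## Working session

There is one attempt and no reset: what is moved stays moved. The work goes in short steps, Python scripts to look and compute and a shell command to move; the robot and the scene stay as the last step left them, time stands still between calls to the robot, and variables do not carry over. Pictures are saved under pics/ and viewed, at most 14 in all, crops included, and the job is handed in when it is done.

```bash
mkdir -p pics; ls; python3 - <<'E'
from rig import get_state, imaging
import cv2, numpy as np
s=get_state(); print(s)
for n in("scene","top"):
    im=imaging.get_image(n); cv2.imwrite(f"pics/{n}0.png",im[:,:,::-1]); p=imaging.camera_params(n); print(n,np.round(p["camera_matrix"],1).tolist(),np.round(p["cam_to_world"],3).tolist())
print(imaging.camera_params("wrist"))
E
```

```text
pics
{'clock': 0.0, 'qpos': array([ 1.06101297e+00,  2.76615755e-01,  1.50615689e+00,  4.15637683e-07,
        1.36068431e+00, -1.21026965e-01]), 'qd': array([ 0.00174141, -0.00146517, -0.00080761, -0.00020717,  0.00156835,
        0.00021857]), 'effort': array([-7.81722483e-04, -4.16779912e+01, -2.45805717e+01, -4.85939145e-04,
        1.11929866e-02, -1.39266297e-05]), 'position': array([0.21772118, 0.53164841, 0.24941837]), 'ee_rot': array([-2.89348749e-04,  1.93156438e-01,  9.81167530e-01, -8.86108027e-04]), 'contact_force': array([0.8431819 , 0.48691313, 0.10463394]), 'moment': array([-0.01108623,  0.04126615, -0.06914339]), 'gripper_force': 0.0, 'width': 0.08530242025778421}
scene [[508.8, 0.0, 324.0], [0.0, 508.8, 206.1], [0.0, 0.0, 1.0]] [[0.28, 0.727, -0.627, 1.292], [0.96, -0.209, 0.187, -0.235], [0.004, -0.654, -0.757, 1.059], [0.0, 0.0, 0.0, 1.0]]
top [[456.5, 0.0, 323.5], [0.0, 456.5, 203.5], [0.0, 0.0, 1.0]] [[0.028, -0.993, 0.114, 0.335], [-1.0, -0.03, -0.011, -0.004], [0.014, -0.114, -0.993, 1.358], [0.0, 0.0, 0.0, 1.0]]
{'camera_matrix': array([[321.7597855 ,   0.        , 315.49462692],
       [  0.        , 321.7597855 , 197.3106471 ],
       [  0.        ,   0.        ,   1.        ]]), 'T_tool_cam': array([[-1.63897298e-04, -9.53606006e-01, -3.01057401e-01,
         7.63914510e-02],
       [ 9.99998902e-01, -5.99743782e-04,  1.35529687e-03,
        -2.60583880e-04],
       [-1.47297654e-03, -3.01056849e-01,  9.53605057e-01,
        -1.24114531e-01],
       [ 0.00000000e+00,  0.00000000e+00,  0.00000000e+00,
         1.00000000e+00]])}
```

View pics/scene0.png

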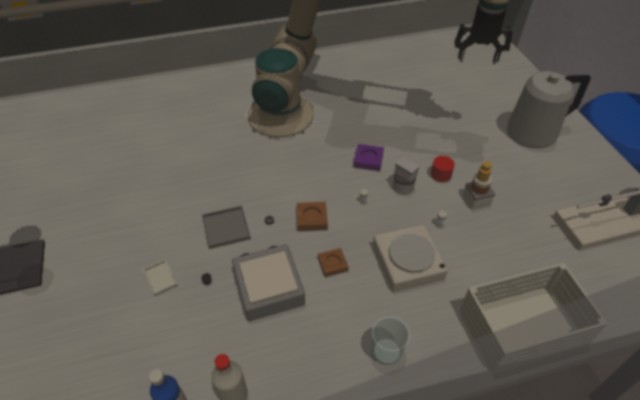

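View pics/top0.png

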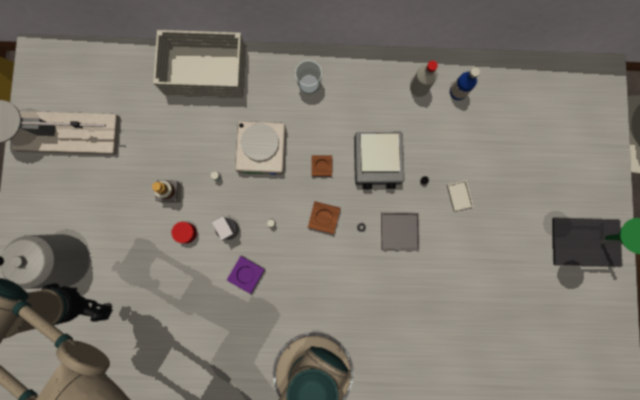

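The scene view shows pile 1 (weight, jar, squarish pot) at scene (482,185), top (165,190), and pile 2 (tin on round pot) at scene (405,175), top (224,229). Three block candidates in the top view are purple (245,275), larger brown (324,218) and smaller brown (322,166). The larger brown one fits, being neither purple nor the smaller of its colour. The red pot at top (183,233) is not meant. The tray is at (400,231), the balance at (260,145), the hotplate at (380,155) and the holder at (459,196). I'll confirm with an enlarged crop.

```bash
python3 - <<'E'
import cv2, numpy as np
a=cv2.imread("pics/top0.png");b=cv2.imread("pics/scene0.png")
g=lambda c:np.clip(c*1.7,0,255).astype(np.uint8)
A=cv2.resize(g(a[115:300,140:480]),(800,435),interpolation=cv2.INTER_CUBIC)
cv2.imwrite("pics/cropT.png",A)
B=np.hstack([cv2.resize(g(b[130:230,360:510]),(780,520),interpolation=cv2.INTER_CUBIC)])
cv2.imwrite("pics/cropS.png",B)
E
```

```text
(no output)
```

View pics/cropT.png

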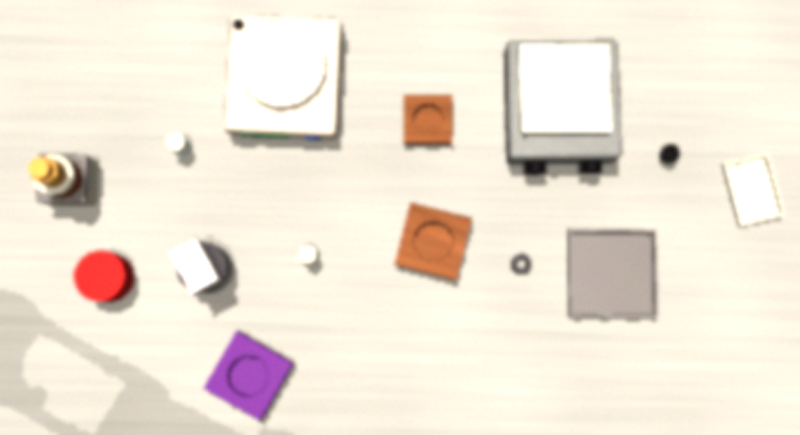

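View pics/cropS.png

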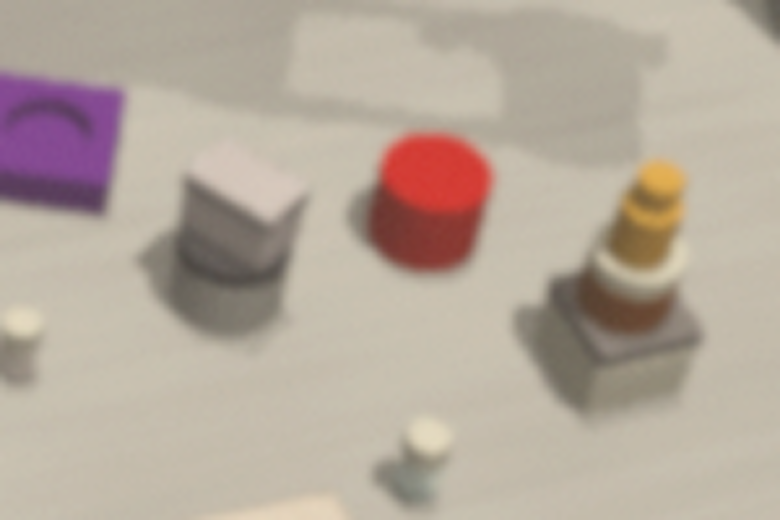

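The crops confirm it: the larger brown block at top (324,218) is the target. Pile 1 is weight/jar/powder pot, and pile 2 is tin/dye pot. Next I measure from the top picture.

```bash
cat > h.py <<'E'
import cv2, numpy as np
from rig import get_state, imaging
from scipy.spatial.transform import Rotation as R
def cam(name,s=None):
    p=imaging.camera_params(name)
    if name!="wrist": return p["camera_matrix"],p["cam_to_world"]
    T=np.eye(4); q=s["ee_rot"]; T[:3,:3]=R.from_quat([q[1],q[2],q[3],q[0]]).as_matrix(); T[:3,3]=s["position"]
    return p["camera_matrix"],T@p["T_tool_cam"]
def plane(uv,z,K,T):
    uv=np.asarray(uv,float).reshape(-1,2)
    d=np.c_[(uv-[K[0,2],K[1,2]])/[K[0,0],K[1,1]],np.ones(len(uv))]@T[:3,:3].T
    return T[:3,3]+d*((z-T[2,3])/d[:,2])[:,None]
def comp(mask,seed):
    n,l,st,c=cv2.connectedComponentsWithStats(mask.astype(np.uint8))
    k=l[seed[1],seed[0]]
    if k==0:
        ys,xs=np.nonzero(l); i=np.argmin((xs-seed[0])**2+(ys-seed[1])**2); k=l[ys[i],xs[i]]
    m=(l==k).astype(np.uint8)
    return max(cv2.findContours(m,cv2.RETR_EXTERNAL,cv2.CHAIN_APPROX_NONE)[0],key=len).reshape(-1,2)
def meas(mask,seed,z,K,T,label):
    c=comp(mask,seed); w=plane(c,z,K,T)[:,:2]*1000
    r=cv2.minAreaRect(w.astype(np.float32)); m=cv2.moments(w.astype(np.float32).reshape(-1,1,2))
    print(label,"rect c",np.round(r[0],1),"size",np.round(r[1],1),"ang",round(r[2],1),"centroid",np.round([m['m10']/m['m00'],m['m01']/m['m00']],1),"px",c.min(0),c.max(0))
def snap(n):
    s=get_state(); im=imaging.get_image("wrist"); cv2.imwrite(f"pics/{n}.png",im[:,:,::-1]); np.save(f"pics/{n}.npy",cam("wrist",s)[1]); return im,s
E
python3 - <<'E'
from h import *
im=cv2.imread("pics/top0.png"); K,T=cam("top"); hsv=cv2.cvtColor(im,cv2.COLOR_BGR2HSV); H,S,V=cv2.split(hsv)
for n,p in dict(brown=(324,228),head=(158,187),lid=(168,186),plid=(172,198),tin=(224,229),dlid=(234,235),tray=(400,231),holder=(459,196),plate=(380,150),hbody=(358,160),pan=(260,140),bal=(240,165),bench=(300,250),bench2=(440,240),jarside=(172,194)).items(): print(n,hsv[p[1],p[0]])
meas((H<20)&(S>120),(324,230),.025,K,T,"block")
meas((H<28)&(H>12)&(S>140),(158,187),.142,K,T,"head")
meas((V<115),(400,231),.015,K,T,"tray")
meas((V>160),(224,229),.09,K,T,"tin")
E
```

```text
brown [ 11 169 127]
head [ 19 159 186]
lid [ 20  44 156]
plid [13 30 59]
tin [ 12  22 193]
dlid [15 33 46]
tray [ 15  32 111]
holder [ 20  38 189]
plate [ 25  33 194]
hbody [ 20  19 120]
pan [ 21  26 170]
bal [ 18  43 192]
bench [ 19  27 153]
bench2 [ 21  27 151]
jarside [ 11 170  36]
block rect c [446.7 -20.4] size [76.2 77.7] ang 77.4 centroid [446.8 -20.5] px [309 202] [339 233]
head rect c [505.  422.8] size [37.5 23.8] ang 65.3 centroid [504.5 422.8] px [153 183] [166 193]
tray rect c [ 411.5 -245.2] size [113.4 109.8] ang 0.8 centroid [ 412.8 -245. ] px [381 213] [418 251]
tin rect c [404.4 264.5] size [56.3 36.8] ang 29.2 centroid [405.8 263.8] px [212 217] [230 239]
```

```bash
r='{"claw":1,"travel":[0.72,-0.28,0.4],"turn":0}'; true
python3 -m inch '[{"claw":1,"travel":[0.72,-0.28,0.4],"turn":0},{"claw":1,"travel":[0.72,-0.28,0.4],"turn":0},{"claw":1,"travel":[0.72,-0.28,0.4],"turn":0},{"claw":1,"travel":[0.72,-0.28,0.4],"turn":0},{"claw":1,"travel":[0.72,-0.28,0.4],"turn":0}]' 40
python3 -m inch '[{"claw":1,"travel":[0.5,-0.3,0],"turn":0},{"claw":1,"travel":[0.5,-0.3,0],"turn":0},{"claw":1,"travel":[0.5,-0.3,0],"turn":0},{"claw":1,"travel":[0.5,-0.3,0],"turn":0},{"claw":1,"travel":[0.5,-0.3,0],"turn":0}]'
python3 - <<'E'
from h import *
im,s=snap("w1"); print(s["position"],s["ee_rot"])
E
```

```text
clock: 0.6
position: [0.3655, 0.4754, 0.3316]
ee_rot: [0.001, 0.195, 0.981, 0.001]
contact_force: [-0.8, 0.1, 0.1]
width: 0.0852
gripper_force: 0.0
clock: 1.1
position: [0.4605, 0.4167, 0.3295]
ee_rot: [-0.001, 0.193, 0.981, -0.0]
contact_force: [-0.7, 0.1, -0.7]
width: 0.0858
gripper_force: 0.0
[0.46045979 0.41671516 0.32953911] [-1.42417644e-03  1.92965915e-01  9.81204409e-01 -1.85301315e-04]
```

View pics/w1.png

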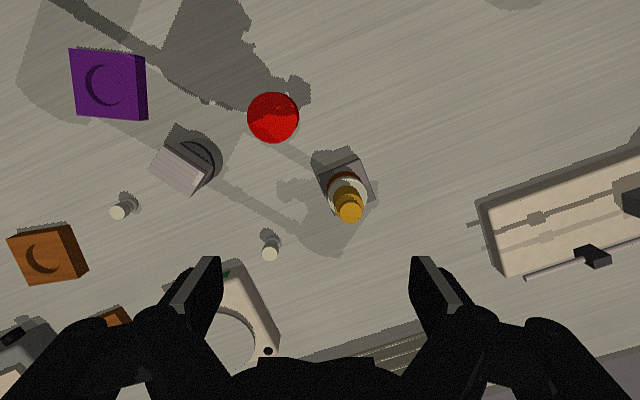

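The wrist view shows the weight head at (350,211), the tin at (178,165) on the round pot, the grey pot lid corner at (340,160) and the brown block at (45,255).

```bash
python3 - <<'E'
from h import *
im=cv2.imread("pics/w1.png"); K,_=cam("top"); K=imaging.camera_params("wrist")["camera_matrix"]; T=np.load("pics/w1.npy"); H,S,V=cv2.split(cv2.cvtColor(im,cv2.COLOR_BGR2HSV))
for p in [(350,211),(344,193),(340,200),(178,170),(205,145),(325,160),(370,190),(335,182)]: print(p,H[p[1],p[0]],S[p[1],p[0]],V[p[1],p[0]])
m=cv2.medianBlur(((H>12)&(H<28)&(S>120)&(V>170)).astype(np.uint8),5)
meas(m,(350,211),.142,K,T,"headtop")
meas(cv2.medianBlur(((S>150)&((H<8)|(H>172))).astype(np.uint8),5),(273,115),.05,K,T,"red")
meas(cv2.medianBlur(((S>110)&(H<20)).astype(np.uint8),5),(70,260),.025,K,T,"block")
for a in(150,160,165,170): meas(cv2.medianBlur((V>a).astype(np.uint8),5),(178,170),.09,K,T,"tin")
a=cv2.resize(im[100:250,130:400],(800,444),interpolation=cv2.INTER_CUBIC);cv2.imwrite("pics/w1c.png",a)
E
```

```text
(350, 211) 20 208 173
(344, 193) 19 198 72
(340, 200) 18 193 94
(178, 170) 14 31 142
(205, 145) 15 16 64
(325, 160) 13 31 100
(370, 190) 9 33 102
(335, 182) 37 41 81
headtop rect c [505.6 439.6] size [20.3 10.9] ang 43.1 centroid [506.2 440. ] px [342 203] [360 216]
red rect c [392.7 387.7] size [62.7 59.3] ang 67.7 centroid [392.4 387.7] px [247  92] [298 142]
block rect c [448.4  -5.9] size [101.   85.8] ang 77.5 centroid [448.   -5.9] px [  6 225] [ 87 285]
tin rect c [422.3 284.2] size [ 6.2 18.4] ang 30.7 centroid [422.3 284.3] px [193 172] [202 185]
tin rect c [422.8 284.1] size [ 5.5 17.8] ang 36.9 centroid [422.3 284.4] px [193 172] [202 185]
tin rect c [422.8 283.9] size [ 5.  15.3] ang 30.5 centroid [422.8 283.9] px [194 174] [201 184]
tin rect c [421.1 288. ] size [2.3 3.8] ang 61.6 centroid [421.1 288. ] px [199 175] [201 178]
```

View pics/w1c.png

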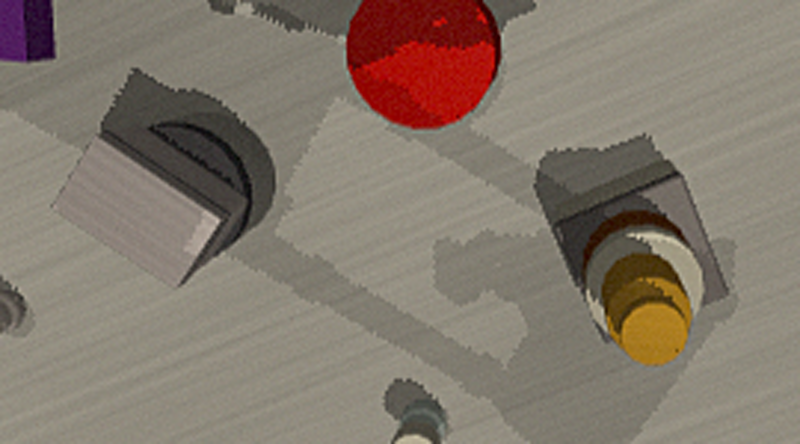

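```bash
python3 - <<'E'
from h import *
K=imaging.camera_params("wrist")["camera_matrix"]; T=np.load("pics/w1.npy")
o=lambda x,y:(130+x/2.963,100+y/2.963)
for n,p,z in [("head",o(656,333),.142),("jar",o(644,290),.09),("plid",o(642,257.5),.05),("tin",o(140,209.5),.09),("p1",o(557,222),.05),("p2",o(682,176),.05),("p3",o(727,293),.05),("t1",o(99,134),.09),("t2",o(228,211),.09),("t3",o(180,286),.09)]: print(n,np.round(p,1),np.round(plane(p,z,K,T)*1000,1))
print(get_state()["position"],get_state()["qd"])
im=cv2.imread("pics/top0.png"); K,T=cam("top"); H,S,V=cv2.split(cv2.cvtColor(im,cv2.COLOR_BGR2HSV))
meas((S>150)&((H<8)|(H>172)),(183,233),.05,K,T,"red top")
print("headtop px158,187",plane((158,187),.142,K,T)*1000)
E
```

```text
head [351.4 212.4] [[509.4 436.7 142. ]]
jar [347.3 197.9] [[510.4 437.1  90. ]]
plid [346.7 186.9] [[509.2 440.7  50. ]]
tin [177.2 170.7] [[405.1 266.9  90. ]]
p1 [318.  174.9] [[480.3 412.1  50. ]]
p2 [360.2 159.4] [[481.8 469.3  50. ]]
p3 [375.4 198.9] [[538.9 469.9  50. ]]
t1 [163.4 145.2] [[373.5 267.1  90. ]]
t2 [206.9 171.2] [[418.6 298.4  90. ]]
t3 [190.7 196.5] [[438.5 266.2  90. ]]
[0.4601681  0.4170479  0.32988263] [ 0.01385    -0.00941392 -0.00134502 -0.00630401 -0.00272877 -0.00152414]
red top rect c [391.4 378.4] size [57. 66.] ang 1.7 centroid [391.  378.7] px [172 222] [195 242]
headtop px158,187 [[505.6595556  427.10051263 142.        ]]
```

```bash

python3 -m inch '[{"claw":0.5,"travel":[0.24,0.08,-0.5],"turn":0},{"claw":0.5,"travel":[0.24,0.08,-0.5],"turn":0},{"claw":0.5,"travel":[0.24,0.08,-0.5],"turn":0},{"claw":0.5,"travel":[0.24,0.08,-0.5],"turn":0},{"claw":0.5,"travel":[0.24,0.08,-0.5],"turn":0}]'
python3 - <<'E'
from h import *
im,s=snap("w2"); print(s["position"],s["ee_rot"])
E
```

```text
clock: 1.65
position: [0.5092, 0.4331, 0.232]
ee_rot: [0.0, 0.193, 0.981, 0.001]
contact_force: [0.0, 0.9, -0.1]
width: 0.0639
gripper_force: 0.0
[0.50918682 0.43314524 0.23204315] [3.52380044e-04 1.92528204e-01 9.81291083e-01 7.59772979e-04]
```

View pics/w2.png

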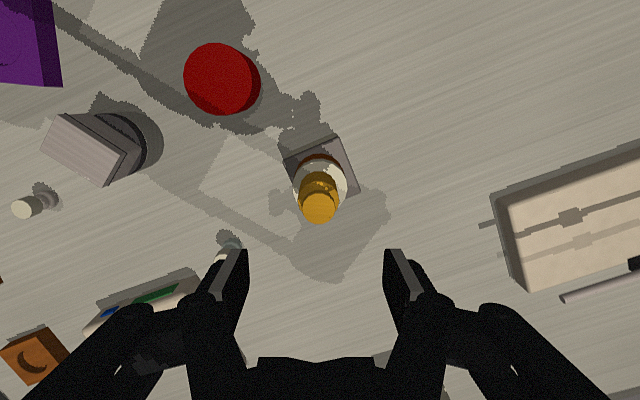

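Here the weight head top is at (318.5,209), centred between the fingers. The jar lid is near (321,188) and the pot lid corners are at (284,161), (337,138) and (359,190).

```bash
python3 - <<'E'
from h import *
K=imaging.camera_params("wrist")["camera_matrix"]; T=np.load("pics/w2.npy")
for n,p,z in [("head",(318.5,209),.142),("jar",(321,187.5),.09),("red",(219,77.5),.05),("p1",(284,161),.05),("p2",(337,138),.05),("p3",(359,190),.05),("t1",(63,114),.09),("t2",(127,153),.09),("t3",(103,186),.09),("t4",(41,148),.09)]: print(n,np.round(plane(p,z,K,T)*1000,1))
E
```

```text
head [[510.  435.3 142. ]]
jar [[510.1 438.3  90. ]]
red [[391.8 388.6  50. ]]
p1 [[482.7 411.7  50. ]]
p2 [[481.6 466.8  50. ]]
p3 [[537.5 468.7  50. ]]
t1 [[375.2 270.1  90. ]]
t2 [[421.5 300.4  90. ]]
t3 [[438.1 266.   90. ]]
t4 [[391.1 237.1  90. ]]
```

```bash

python3 -m inch '[{"claw":0.5,"travel":[0.005,0.012,-0.3],"turn":0},{"claw":0.3,"travel":[0.005,0.012,-0.45],"turn":0},{"claw":0.3,"travel":[0.005,0.012,-0.53],"turn":0},{"claw":0.3,"travel":[0.005,0.012,-0.53],"turn":0},{"claw":0.3,"travel":[0.005,0.012,-0.53],"turn":0}]' 40
python3 -m inch '[{"claw":-1,"travel":[0,0,0],"turn":0},{"claw":-1,"travel":[0,0,0],"turn":0},{"claw":-1,"travel":[0,0,0],"turn":0},{"claw":-1,"travel":[0,0,0],"turn":0},{"claw":-1,"travel":[0,0,0],"turn":0}]' 40
python3 -m inch '[{"claw":-1,"travel":[0,0,0],"turn":0},{"claw":-1,"travel":[0,0,0.1],"turn":0},{"claw":-1,"travel":[0,0,0.3],"turn":0},{"claw":-1,"travel":[0,0,0.5],"turn":0},{"claw":-1,"travel":[0,0,0.5],"turn":0}]' 40
python3 -c "
from h import *
im,s=snap('w3');print(s['position'],s['width'],s['gripper_force'])"
```

```text
clock: 2.2
position: [0.5117, 0.4355, 0.1269]
ee_rot: [0.001, 0.193, 0.981, 0.002]
contact_force: [0.8, 0.2, 0.0]
width: 0.0558
gripper_force: 0.0
clock: 2.7
position: [0.5118, 0.4346, 0.1272]
ee_rot: [0.001, 0.193, 0.981, 0.001]
contact_force: [-0.7, -3.0, 6.0]
width: 0.0305
gripper_force: 39.3
clock: 3.2
position: [0.5139, 0.4366, 0.232]
ee_rot: [0.005, 0.193, 0.981, 0.005]
contact_force: [0.2, 0.6, -1.4]
width: 0.0303
gripper_force: 40.4
[0.51391185 0.43659553 0.23198893] 0.030311506025853627 40.35698661929928
```

View pics/w3.png

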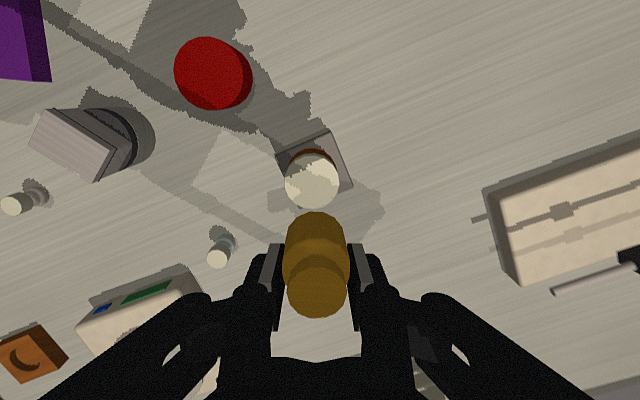

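The weight is held and the jar lid shows freely at (312,181). Next I carry it over the block and look.

```bash

python3 -m inch '[{"claw":-1,"travel":[-0.12,-0.9,0],"turn":0},{"claw":-1,"travel":[-0.12,-0.9,0],"turn":0},{"claw":-1,"travel":[-0.12,-0.9,0],"turn":0},{"claw":-1,"travel":[-0.12,-0.9,0],"turn":0},{"claw":-1,"travel":[-0.12,-0.9,0],"turn":0}]'
python3 -m inch '[{"claw":-1,"travel":[-0.12,-0.95,0],"turn":0},{"claw":-1,"travel":[-0.12,-0.95,0],"turn":0},{"claw":-1,"travel":[-0.12,-0.95,0],"turn":0},{"claw":-1,"travel":[-0.12,-0.95,0],"turn":0},{"claw":-1,"travel":[-0.12,-0.95,0],"turn":0}]'
python3 -m inch '[{"claw":-1,"travel":[-0.09,-0.43,0],"turn":0},{"claw":-1,"travel":[-0.09,-0.43,0],"turn":0},{"claw":-1,"travel":[-0.09,-0.43,0],"turn":0},{"claw":-1,"travel":[-0.09,-0.43,0],"turn":0}]'
python3 -c "
from h import *
im,s=snap('w4');print(s['position'],s['width'],s['gripper_force'],s['qd'])"
```

```text
clock: 3.75
position: [0.4847, 0.2501, 0.2229]
ee_rot: [-0.002, 0.195, 0.981, -0.002]
contact_force: [0.2, 1.4, -2.2]
width: 0.0299
gripper_force: 40.7
clock: 4.25
position: [0.4618, 0.0607, 0.2233]
ee_rot: [-0.001, 0.196, 0.981, -0.001]
contact_force: [-0.8, 1.9, -4.2]
width: 0.0304
gripper_force: 41.1
clock: 4.65
position: [0.445, -0.0209, 0.2237]
ee_rot: [-0.001, 0.194, 0.981, 0.001]
contact_force: [0.6, -0.4, -2.8]
width: 0.0302
gripper_force: 41.4
[ 0.44502668 -0.02093213  0.22368097] 0.030167040630154678 41.3804556929972 [ 0.0298584  -0.00041748 -0.00570264  0.00489045  0.00054681 -0.00272852]
```

View pics/w4.png

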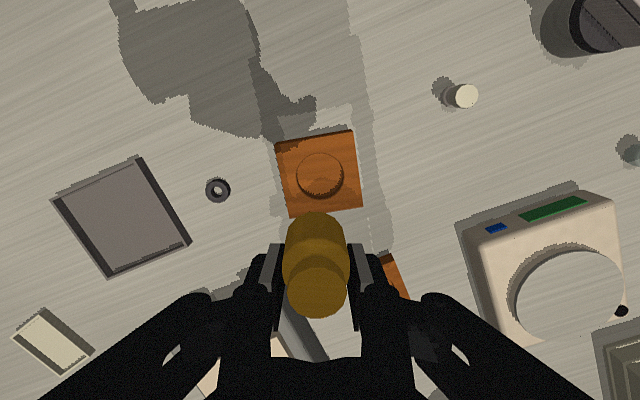

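The block's hole is at (320,174). Tray corners are (51,198), (139,157), (190,244) and (108,278), the holder is near (53,342) and the balance pan is near (569,294).

```bash
python3 - <<'E'
from h import *
K=imaging.camera_params("wrist")["camera_matrix"]; T=np.load("pics/w4.npy")
im=cv2.imread("pics/w4.png"); H,S,V=cv2.split(cv2.cvtColor(im,cv2.COLOR_BGR2HSV))
P=lambda n,p,z: print(n,np.round(plane(p,z,K,T)[:,:2]*1000,1).tolist())
P("hole",(320,174),.025); P("blk",[(277,145),(352,130),(362,207)],.025)
P("tray",[(51,198),(139,157),(190,244),(108,278)],.015); P("holder",[(12,342),(40,308),(95,353),(68,375)],.012)
P("pan",[(512,300),(570,247),(625,275)],.06)
T3=np.load("pics/w3.npy"); print("jar",plane((312,181),.09,K,T3)*1000)
E
```

```text
hole [[447.1, -16.2]]
blk [[403.1, -44.8], [417.9, 29.7], [497.4, 11.5]]
tray [[362.9, -296.2], [360.6, -184.5], [468.5, -184.1], [470.3, -294.4]]
holder [[503.3, -461.3], [475.0, -397.2], [558.3, -374.0], [575.0, -427.3]]
pan [[640.6, 120.9], [601.9, 186.9], [655.2, 233.7]]
jar [[508.00179961 437.76053261  90.        ]]
```

```bash

python3 -m inch '[{"claw":-1,"travel":[0.02,0.017,-0.2],"turn":0},{"claw":-1,"travel":[0.02,0.017,-0.45],"turn":0},{"claw":-1,"travel":[0.02,0.017,-0.65],"turn":0},{"claw":-1,"travel":[0.02,0.017,-0.75],"turn":0},{"claw":-1,"travel":[0.02,0.017,-0.8],"turn":0}]'
python3 -m inch '[{"claw":-1,"travel":[0,0,-0.01],"turn":0},{"claw":-1,"travel":[0,0,-0.02],"turn":0},{"claw":-1,"travel":[0,0,-0.03],"turn":0},{"claw":-1,"travel":[0,0,-0.03],"turn":0}]'
python3 -c "
from h import *
im,s=snap('w5');print(s['position'],s['width'],s['contact_force'])"
```

```text
clock: 5.2
position: [0.4478, -0.0161, 0.062]
ee_rot: [-0.002, 0.192, 0.981, 0.0]
contact_force: [0.1, 0.4, -2.1]
width: 0.0304
gripper_force: 41.4
clock: 5.6
position: [0.4497, -0.0181, 0.0591]
ee_rot: [0.001, 0.193, 0.981, 0.0]
contact_force: [0.5, 1.2, -2.4]
width: 0.03
gripper_force: 41.4
[ 0.44973722 -0.01810026  0.0591295 ] 0.03000403187284818 [ 0.48624175  1.24062161 -2.37955295]
```

View pics/w5.png

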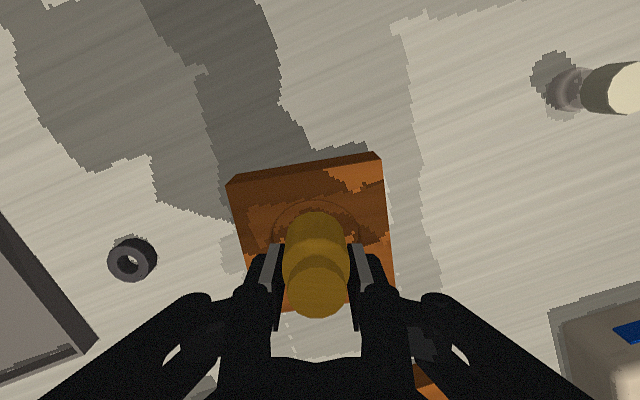

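The weight is centred over the hole (ring columns 270–357, weight 283–349). I lower it gently the rest of the way.

```bash

python3 -m inch '[{"claw":-1,"travel":[0,0,-0.01],"turn":0},{"claw":-1,"travel":[0,0,-0.02],"turn":0},{"claw":-1,"travel":[0,0,-0.03],"turn":0},{"claw":-1,"travel":[0,0,-0.035],"turn":0},{"claw":-1,"travel":[0,0,-0.035],"turn":0}]'
python3 -m inch '[{"claw":-1,"travel":[0,0,-0.005],"turn":0},{"claw":-1,"travel":[0,0,-0.005],"turn":0}]'
python3 -m inch '[{"claw":-1,"travel":[0,0,-0.005],"turn":0},{"claw":-1,"travel":[0,0,-0.005],"turn":0}]'
```

```text
clock: 6.15
position: [0.4488, -0.0181, 0.0511]
ee_rot: [-0.0, 0.193, 0.981, 0.0]
contact_force: [0.7, -0.1, -3.0]
width: 0.0301
gripper_force: 41.4
clock: 6.35
position: [0.4491, -0.0181, 0.0503]
ee_rot: [0.0, 0.193, 0.981, 0.0]
contact_force: [-0.1, 0.6, -2.3]
width: 0.03
gripper_force: 41.4
clock: 6.55
position: [0.4492, -0.0182, 0.0502]
ee_rot: [0.0, 0.193, 0.981, -0.0]
contact_force: [-1.8, -0.3, 6.4]
width: 0.0304
gripper_force: 42.2
```

```bash

python3 -m inch '[{"claw":-0.2,"travel":[0,0,0],"turn":0},{"claw":0,"travel":[0,0,0],"turn":0},{"claw":0.2,"travel":[0,0,0],"turn":0},{"claw":0.3,"travel":[0,0,0],"turn":0},{"claw":0.3,"travel":[0,0,0],"turn":0}]'
python3 -m inch '[{"claw":0.3,"travel":[0,0,0.1],"turn":0},{"claw":0.3,"travel":[0,0,0.3],"turn":0},{"claw":0.5,"travel":[0,0,0.5],"turn":0},{"claw":0.5,"travel":[0,0,0.75],"turn":0},{"claw":0.5,"travel":[0,0,0.9],"turn":0}]'
python3 -c "
from h import *
im,s=snap('w6');print(s['position'],s['width'],s['contact_force'])"
```

```text
clock: 7.05
position: [0.449, -0.0181, 0.0493]
ee_rot: [0.0, 0.193, 0.981, 0.0]
contact_force: [0.5, -0.4, 0.8]
width: 0.0553
gripper_force: 0.0
clock: 7.55
position: [0.4501, -0.0183, 0.2329]
ee_rot: [0.002, 0.193, 0.981, 0.0]
contact_force: [0.1, -0.2, -0.0]
width: 0.0642
gripper_force: 0.0
[ 0.45009042 -0.01827387  0.23287408] 0.06418902933535763 [ 0.10971641 -0.1910093  -0.02447174]
```

View pics/w6.png

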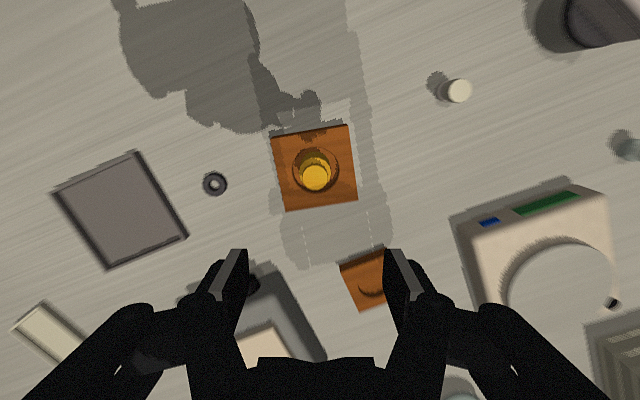

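The weight stands in the hole at (315,172). Back for the jar.

```bash

python3 -m inch '[{"claw":0.6,"travel":[0.1,0.95,0],"turn":0},{"claw":0.6,"travel":[0.1,0.95,0],"turn":0},{"claw":0.6,"travel":[0.1,0.95,0],"turn":0},{"claw":0.6,"travel":[0.1,0.95,0],"turn":0},{"claw":0.6,"travel":[0.1,0.95,0],"turn":0}]'
python3 -m inch '[{"claw":0.6,"travel":[0.1,0.95,0],"turn":0},{"claw":0.6,"travel":[0.1,0.95,0],"turn":0},{"claw":0.6,"travel":[0.1,0.95,0],"turn":0},{"claw":0.6,"travel":[0.1,0.95,0],"turn":0},{"claw":0.6,"travel":[0.1,0.95,0],"turn":0}]'
python3 -m inch '[{"claw":0.6,"travel":[0.1,0.38,0],"turn":0},{"claw":0.6,"travel":[0.1,0.38,0],"turn":0},{"claw":0.6,"travel":[0.1,0.38,0],"turn":0},{"claw":0.6,"travel":[0.1,0.38,0],"turn":0},{"claw":0.6,"travel":[0.1,0.38,0],"turn":0}]'
python3 - <<'E'
from h import *
im,s=snap('w7');print(s['position'],s['width'])
K,T=cam("wrist",s); H,S,V=cv2.split(cv2.cvtColor(im,cv2.COLOR_RGB2HSV))
for u,v in [(315,170),(315,180),(315,190),(315,140),(300,135)]: print(u,v,H[v,u],S[v,u],V[v,u])
print(V[180,270:360:3])
for t in(115,130,145): meas(cv2.medianBlur((V>t).astype(np.uint8),5),(316,182),.09,K,T,"jar%d"%t)
E
```

```text
clock: 8.1
position: [0.4691, 0.1764, 0.2288]
ee_rot: [-0.0, 0.191, 0.982, 0.001]
contact_force: [-0.6, 0.0, -0.2]
width: 0.0683
gripper_force: 0.0
clock: 8.6
position: [0.4895, 0.3659, 0.2282]
ee_rot: [-0.0, 0.191, 0.982, 0.001]
contact_force: [-1.4, -0.2, 0.3]
width: 0.0682
gripper_force: 0.0
clock: 9.1
position: [0.5089, 0.4359, 0.2291]
ee_rot: [-0.0, 0.194, 0.981, -0.001]
contact_force: [1.3, -0.7, -1.0]
width: 0.0682
gripper_force: 0.0
[0.50886653 0.43587279 0.22906045] 0.06818650212123364
315 170 20 46 196
315 180 23 46 167
315 190 25 49 168
315 140 27 27 105
300 135 18 33 99
[149 157 160 155 156 148  52  70 164 166 168 169 166 169 166 167 170 167
 163 196 193 197 195 194 207 124 120 124  91 155]
jar115 rect c [549.8 420.4] size [676.2 372.5] ang 68.2 centroid [537.7 442.2] px [0 0] [639 399]
jar130 rect c [537.4 453.6] size [661.2 359.9] ang 62.3 centroid [536.4 443.4] px [0 0] [639 395]
jar145 rect c [493.3 406.1] size [108.9  77.7] ang 35.3 centroid [493.7 400.5] px [200 134] [344 241]
```

```bash

python3 -m inch '[{"claw":0.6,"travel":[0,0.008,-0.25],"turn":0},{"claw":0.6,"travel":[0,0.008,-0.5],"turn":0},{"claw":0.6,"travel":[0,0.008,-0.65],"turn":0},{"claw":0.6,"travel":[0,0.008,-0.73],"turn":0},{"claw":0.6,"travel":[0,0.008,-0.73],"turn":0}]'
python3 -m inch '[{"claw":0.3,"travel":[0,0,0],"turn":0},{"claw":0,"travel":[0,0,0],"turn":0},{"claw":-1,"travel":[0,0,0],"turn":0},{"claw":-1,"travel":[0,0,0],"turn":0},{"claw":-1,"travel":[0,0,0],"turn":0}]' 35
python3 -m inch '[{"claw":-1,"travel":[0,0,0],"turn":0},{"claw":-1,"travel":[0,0,0.1],"turn":0},{"claw":-1,"travel":[0,0,0.3],"turn":0},{"claw":-1,"travel":[0,0,0.5],"turn":0},{"claw":-1,"travel":[0,0,0.6],"turn":0}]' 35
```

```text
clock: 9.65
position: [0.5073, 0.4369, 0.0806]
ee_rot: [-0.002, 0.194, 0.981, -0.002]
contact_force: [0.5, 0.6, 0.2]
width: 0.0682
gripper_force: 0.0
clock: 10.15
position: [0.51, 0.4399, 0.0853]
ee_rot: [0.001, 0.193, 0.981, 0.001]
contact_force: [-0.2, -1.0, 5.3]
width: 0.0471
gripper_force: 36.8
clock: 10.65
position: [0.51, 0.4405, 0.2075]
ee_rot: [0.002, 0.193, 0.981, 0.002]
contact_force: [-0.7, 0.3, -1.9]
width: 0.0466
gripper_force: 36.4
```

```bash

python3 -m inch '[{"claw":-1,"travel":[-0.12,-0.95,0],"turn":0},{"claw":-1,"travel":[-0.12,-0.95,0],"turn":0},{"claw":-1,"travel":[-0.12,-0.95,0],"turn":0},{"claw":-1,"travel":[-0.12,-0.95,0],"turn":0},{"claw":-1,"travel":[-0.12,-0.95,0],"turn":0}]'
python3 -m inch '[{"claw":-1,"travel":[-0.12,-0.95,0],"turn":0},{"claw":-1,"travel":[-0.12,-0.95,0],"turn":0},{"claw":-1,"travel":[-0.12,-0.95,0],"turn":0},{"claw":-1,"travel":[-0.12,-0.95,0],"turn":0},{"claw":-1,"travel":[-0.12,-0.95,0],"turn":0}]'
python3 -m inch '[{"claw":-1,"travel":[-0.12,-0.95,0],"turn":0},{"claw":-1,"travel":[-0.12,-0.95,0],"turn":0},{"claw":-1,"travel":[-0.12,-0.95,0],"turn":0},{"claw":-1,"travel":[-0.12,-0.95,0],"turn":0},{"claw":-1,"travel":[-0.12,-0.95,0],"turn":0}]'
python3 -m inch '[{"claw":-1,"travel":[-0.11,-0.55,0.1],"turn":0},{"claw":-1,"travel":[-0.11,-0.55,0.1],"turn":0},{"claw":-1,"travel":[-0.11,-0.55,0.1],"turn":0},{"claw":-1,"travel":[-0.11,-0.55,0.1],"turn":0},{"claw":-1,"travel":[-0.11,-0.55,0.1],"turn":0}]'
python3 - <<'E'
from h import *
im,s=snap('w8');print(s['position'],s['width'],s['ee_rot'])
K,T=cam("wrist",s); H,S,V=cv2.split(cv2.cvtColor(im,cv2.COLOR_RGB2HSV))
meas(cv2.medianBlur(((V<135)&(V>40)).astype(np.uint8),5),(316,140),.015,K,T,"tray")
T6=np.load("pics/w6.npy"); print(np.round(plane([(54,193),(137,152),(188,236),(107,270)],.015,K,T6)*1000,1).tolist())
E
```

```text
clock: 11.15
position: [0.4833, 0.2449, 0.2035]
ee_rot: [-0.001, 0.195, 0.981, -0.002]
contact_force: [0.3, 1.9, -1.7]
width: 0.0467
gripper_force: 36.7
clock: 11.65
position: [0.4605, 0.0559, 0.2035]
ee_rot: [0.0, 0.196, 0.981, -0.001]
contact_force: [0.3, 0.5, -0.8]
width: 0.047
gripper_force: 36.9
clock: 12.15
position: [0.4379, -0.1344, 0.2036]
ee_rot: [0.001, 0.196, 0.981, -0.001]
contact_force: [0.2, 0.8, -0.7]
width: 0.0466
gripper_force: 37.1
clock: 12.65
position: [0.4154, -0.2388, 0.223]
ee_rot: [-0.0, 0.193, 0.981, 0.001]
contact_force: [-0.1, 0.4, -0.9]
width: 0.0466
gripper_force: 37.2
[ 0.41536602 -0.23877578  0.22295387] 0.046599869115931614 [-3.01505486e-04  1.93066981e-01  9.81184885e-01  1.12768790e-03]
tray rect c [ 421.  -274.4] size [442.1 173.5] ang 2.5 centroid [ 401.6 -273.9] px [117   0] [377 337]
[[365.8, -296.3, 15.0], [361.4, -186.9, 15.0], [468.0, -184.7, 15.0], [470.2, -296.4, 15.0]]
```

View pics/w8.png

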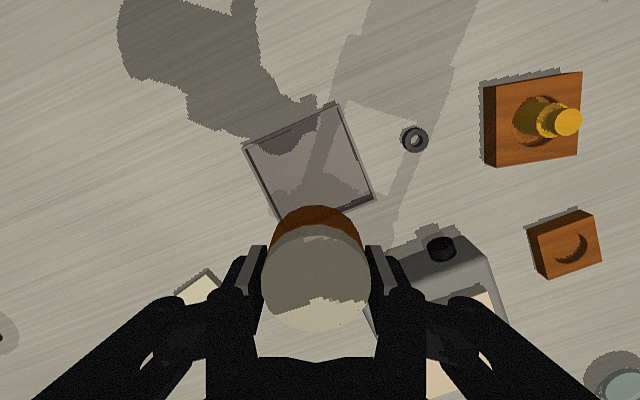

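The jar is held over the tray (corners (243,148), (341,102), (375,198), centre about (309,173)). The weight still stands in its hole at (565,120). I lower the jar.

```bash

python3 -m inch '[{"claw":-1,"travel":[0,-0.01,-0.25],"turn":0},{"claw":-1,"travel":[0,-0.01,-0.5],"turn":0},{"claw":-1,"travel":[0,-0.01,-0.7],"turn":0},{"claw":-1,"travel":[0,-0.01,-0.82],"turn":0},{"claw":-1,"travel":[0,-0.01,-0.87],"turn":0}]'
python3 -m inch '[{"claw":-1,"travel":[0,0,-0.01],"turn":0},{"claw":-1,"travel":[0,0,-0.02],"turn":0},{"claw":-1,"travel":[0,0,-0.03],"turn":0},{"claw":-1,"travel":[0,0,-0.03],"turn":0}]'
python3 -m inch '[{"claw":-1,"travel":[0,0,-0.01],"turn":0},{"claw":-1,"travel":[0,0,-0.01],"turn":0}]'
```

```text
clock: 13.2
position: [0.4137, -0.2393, 0.0469]
ee_rot: [-0.003, 0.192, 0.981, 0.002]
contact_force: [-0.7, 1.2, -0.7]
width: 0.0472
gripper_force: 37.3
clock: 13.6
position: [0.4156, -0.2428, 0.0443]
ee_rot: [0.001, 0.193, 0.981, -0.0]
contact_force: [-0.5, -0.1, -0.1]
width: 0.0471
gripper_force: 37.3
clock: 13.8
position: [0.4151, -0.2426, 0.0416]
ee_rot: [0.0, 0.193, 0.981, -0.0]
contact_force: [-0.7, 0.4, -1.1]
width: 0.0467
gripper_force: 37.3
```

```bash

python3 -m inch '[{"claw":-1,"travel":[0,0,-0.01],"turn":0},{"claw":-1,"travel":[0,0,-0.015],"turn":0}]'
python3 -m inch '[{"claw":-1,"travel":[0,0,0],"turn":0}]'
```

```text
clock: 14.0
position: [0.4149, -0.2425, 0.0383]
ee_rot: [-0.0, 0.193, 0.981, 0.0]
contact_force: [-2.3, 1.3, 11.7]
width: 0.0473
gripper_force: 38.6
clock: 14.1
position: [0.4149, -0.2425, 0.0384]
ee_rot: [-0.0, 0.193, 0.981, 0.0]
contact_force: [-0.3, -0.4, 0.6]
width: 0.0469
gripper_force: 37.4
```

```bash

python3 -m inch '[{"claw":0.2,"travel":[0,0,0],"turn":0},{"claw":0.4,"travel":[0,0,0],"turn":0},{"claw":0.5,"travel":[0,0,0],"turn":0},{"claw":0.5,"travel":[0,0,0],"turn":0}]'
python3 -m inch '[{"claw":0.5,"travel":[0,0,0.1],"turn":0},{"claw":0.5,"travel":[0,0,0.3],"turn":0},{"claw":0.5,"travel":[0,0,0.5],"turn":0},{"claw":0.5,"travel":[0,0,0.75],"turn":0},{"claw":0.5,"travel":[0,0,0.95],"turn":0}]'
python3 -m inch '[{"claw":0.5,"travel":[0,0,0],"turn":0}]'
python3 - <<'E'
from h import *
im,s=snap('w9');print(s['position'],s['width'],s['ee_rot'])
E
python3 -m inch '[{"claw":0.5,"travel":[0,0.9,0],"turn":-0.25},{"claw":0.5,"travel":[0,0.9,0],"turn":-0.25},{"claw":0.5,"travel":[0,0.9,0],"turn":-0.25},{"claw":0.5,"travel":[0,0.9,0],"turn":-0.25},{"claw":0.5,"travel":[0,0.9,0],"turn":-0.25}]'
python3 -m inch '[{"claw":0.5,"travel":[0,0.9,0],"turn":-0.24},{"claw":0.5,"travel":[0,0.9,0],"turn":-0.24},{"claw":0.5,"travel":[0,0.9,0],"turn":-0.24},{"claw":0.5,"travel":[0,0.9,0],"turn":-0.24},{"claw":0.5,"travel":[0,0.9,0],"turn":-0.24}]'
python3 -m inch '[{"claw":0.5,"travel":[0,0.75,0],"turn":-0.23},{"claw":0.5,"travel":[0,0.75,0],"turn":-0.23},{"claw":0.5,"travel":[0,0.75,0],"turn":-0.23},{"claw":0.5,"travel":[0,0.75,0],"turn":-0.23},{"claw":0.5,"travel":[0,0.75,0],"turn":-0.23}]'
python3 - <<'E'
from h import *
im,s=snap('w10');print(s['position'],s['qpos'],s['ee_rot'])
w=R.from_quat(np.roll(s['ee_rot'],-1)).as_matrix(); print("yaw y",np.degrees(np.arctan2(w[1,1],w[0,1])))
E
```

```text
clock: 14.5
position: [0.415, -0.2425, 0.0383]
ee_rot: [0.0, 0.193, 0.981, 0.0]
contact_force: [-0.5, 0.4, 0.2]
width: 0.0638
gripper_force: 0.0
clock: 15.0
position: [0.4152, -0.2426, 0.231]
ee_rot: [0.001, 0.193, 0.981, -0.0]
contact_force: [1.1, -0.9, 0.0]
width: 0.0641
gripper_force: 0.0
clock: 15.1
position: [0.4178, -0.2447, 0.2343]
ee_rot: [0.006, 0.193, 0.981, -0.003]
contact_force: [0.5, -0.3, -0.2]
width: 0.0645
gripper_force: 0.0
[ 0.41784992 -0.24469589  0.23427347] 0.06452825433846289 [ 0.00574313  0.1931263   0.98115274 -0.00292462]
clock: 15.65
position: [0.4128, -0.0583, 0.2265]
ee_rot: [-0.003, 0.512, 0.859, 0.0]
contact_force: [-0.6, -1.5, -0.1]
width: 0.0642
gripper_force: 0.0
clock: 16.15
position: [0.4135, 0.1203, 0.2266]
ee_rot: [-0.002, 0.756, 0.654, -0.001]
contact_force: [-0.3, 0.7, 0.3]
width: 0.0641
gripper_force: 0.0
clock: 16.65
position: [0.4138, 0.2701, 0.2262]
ee_rot: [-0.001, 0.932, 0.363, -0.002]
contact_force: [0.1, 0.0, -0.1]
width: 0.0639
gripper_force: 0.0
[0.41384712 0.27009317 0.22615735] [4.36464218e-01 1.71597959e-01 1.70819280e+00 1.28591146e-03
 1.26494622e+00 1.26489771e+00] [-5.08944070e-04  9.31968703e-01  3.62534812e-01 -1.60879265e-03]
yaw y -47.48819721883017
```

```bash

python3 -m inch '[{"claw":0.5,"travel":[-0.04,-0.01,-0.1],"turn":-0.056},{"claw":0.5,"travel":[-0.04,-0.01,-0.3],"turn":-0.056},{"claw":0.5,"travel":[-0.04,-0.01,-0.5],"turn":-0.056},{"claw":0.5,"travel":[-0.04,-0.01,-0.5],"turn":-0.056}]'
python3 - <<'E'
from h import *
im,s=snap('w11');print(s['position'])
w=R.from_quat(np.roll(s['ee_rot'],-1)).as_matrix(); print("yaw y",np.degrees(np.arctan2(w[1,1],w[0,1])))
cv2.imwrite("pics/w11s.png",np.vstack([cv2.imread("pics/w11.png")[60:],cv2.resize(cv2.imread("pics/w9.png")[60:300],(640,240))]))
E
```

```text
clock: 17.1
position: [0.4021, 0.2628, 0.123]
ee_rot: [0.001, 0.96, 0.281, -0.007]
contact_force: [-0.7, -0.4, 0.0]
width: 0.064
gripper_force: 0.0
[0.40209235 0.26284344 0.12295688]
yaw y -57.3341798094936
```

View pics/w11s.png

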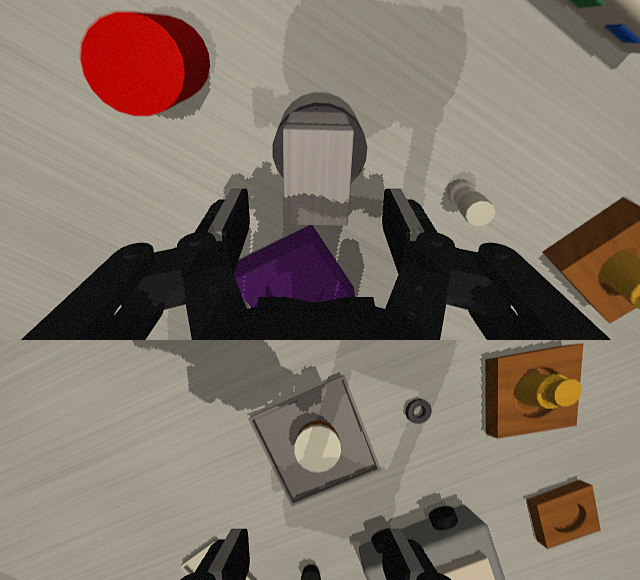

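The tin is centred between the fingers (columns 283–352, rows 189–285 in the full frame) and aligned. The jar stands centred in the tray.

```bash
python3 - <<'E'
from h import *
K=imaging.camera_params("wrist")["camera_matrix"]; T=np.load("pics/w11.npy")
print(plane([(317.5,237),(284,189),(350,189)],.09,K,T)*1000, get_state()["position"],get_state()["qd"])
E
python3 -m inch '[{"claw":0.5,"travel":[0,0,-0.05],"turn":0},{"claw":0.5,"travel":[0,0,-0.05],"turn":0}]'
```

```text
[[407.48106784 264.34978648  90.        ]
 [420.76665815 293.08597689  90.        ]
 [438.83385598 264.96391696  90.        ]] [0.40437961 0.26391246 0.12563762] [ 0.00159354 -0.0443241  -0.08596404  0.00072803  0.00798425  0.00881157]
clock: 17.35
position: [0.4075, 0.2655, 0.1187]
ee_rot: [0.0, 0.96, 0.281, 0.0]
contact_force: [-0.5, 0.4, 0.2]
width: 0.0641
gripper_force: 0.0
```

```bash

python3 -m inch '[{"claw":0.5,"travel":[0,0,-0.1],"turn":0},{"claw":0.4,"travel":[0,0,-0.18],"turn":0},{"claw":0.4,"travel":[0,0,-0.18],"turn":0}]'
python3 -m inch '[{"claw":0.1,"travel":[0,0,0],"turn":0},{"claw":-1,"travel":[0,0,0],"turn":0},{"claw":-1,"travel":[0,0,0],"turn":0},{"claw":-1,"travel":[0,0,0],"turn":0},{"claw":-1,"travel":[0,0,0],"turn":0}]' 40
python3 -m inch '[{"claw":-1,"travel":[0,0,0],"turn":0},{"claw":-1,"travel":[0,0,0.1],"turn":0},{"claw":-1,"travel":[0,0,0.3],"turn":0},{"claw":-1,"travel":[0,0,0.5],"turn":0},{"claw":-1,"travel":[0,0,0.7],"turn":0}]' 40
python3 - <<'E'
from h import *
# holder & others from the w9, w4 and w6 pictures
K=imaging.camera_params("wrist")["camera_matrix"]
im=cv2.imread("pics/top0.png"); Kt,Tt=cam("top"); V=cv2.split(cv2.cvtColor(im,cv2.COLOR_BGR2HSV))[2]
for t in(165,172,180):
  meas(V>t,(459,196),.012,Kt,Tt,"holder%d"%t); c=comp(V>t,(459,196)); w=plane(c,.012,Kt,Tt)[:,:2]; print(np.round(cv2.boxPoints(cv2.minAreaRect((w*1000).astype(np.float32))),0).tolist())
  meas(V>t,(380,150),.07,Kt,Tt,"plate%d"%t)
  meas(V>t,(245,165),.046,Kt,Tt,"bal%d"%t)
E
```

```text
clock: 17.65
position: [0.4065, 0.2652, 0.082]
ee_rot: [0.0, 0.96, 0.281, -0.001]
contact_force: [-0.8, -0.1, 0.1]
width: 0.0598
gripper_force: 0.0
clock: 18.15
position: [0.4082, 0.2661, 0.0839]
ee_rot: [-0.0, 0.96, 0.28, 0.002]
contact_force: [-0.0, -0.2, 5.9]
width: 0.0355
gripper_force: 40.6
clock: 18.65
position: [0.4065, 0.2653, 0.2239]
ee_rot: [0.0, 0.96, 0.28, -0.0]
contact_force: [1.0, 0.6, -0.9]
width: 0.0356
gripper_force: 39.9
holder165 rect c [ 524.3 -423.5] size [74.2 48.5] ang 14.9 centroid [ 524.1 -423.6] px [449 183] [470 209]
[[482.0, -410.0], [495.0, -456.0], [566.0, -437.0], [554.0, -391.0]]
plate165 rect c [ 637.1 -176.4] size [105.9 108.9] ang 1.8 centroid [ 637.2 -176.4] px [361 134] [399 170]
bal165 rect c [650.7 174.7] size [133.4 143.7] ang 89.4 centroid [649.2 173.4] px [236 121] [283 170]
holder172 rect c [ 525.  -423.1] size [72.4 46.5] ang 15.6 centroid [ 524.4 -423.5] px [450 183] [469 209]
[[484.0, -410.0], [496.0, -455.0], [566.0, -436.0], [554.0, -391.0]]
plate172 rect c [ 638.5 -176.2] size [103.  108.5] ang 1.8 centroid [ 638.7 -176.5] px [361 134] [399 169]
bal172 rect c [650.  173.6] size [131.  140.7] ang 89.1 centroid [633.3 173.5] px [236 122] [282 170]
holder180 rect c [ 524.  -423.6] size [69.1 44.2] ang 14.8 centroid [ 523.8 -423.7] px [450 184] [469 208]
[[485.0, -411.0], [496.0, -454.0], [563.0, -436.0], [552.0, -393.0]]
plate180 rect c [ 637.1 -176.5] size [100.  103.9] ang 1.8 centroid [ 637.2 -176.3] px [362 135] [398 169]
bal180 rect c [649.9 174.2] size [128.9 138.7] ang 89.9 centroid [627.7 172.8] px [237 123] [282 169]
```

```bash

python3 -m inch '[{"claw":-1,"travel":[0.15,-0.86,0],"turn":-0.05},{"claw":-1,"travel":[0.15,-0.86,0],"turn":-0.05},{"claw":-1,"travel":[0.15,-0.86,0],"turn":-0.05},{"claw":-1,"travel":[0.15,-0.86,0],"turn":-0.05},{"claw":-1,"travel":[0.15,-0.86,0],"turn":-0.05}]'
python3 -m inch '[{"claw":-1,"travel":[0.15,-0.86,0],"turn":-0.047},{"claw":-1,"travel":[0.15,-0.86,0],"turn":-0.047},{"claw":-1,"travel":[0.15,-0.86,0],"turn":-0.047},{"claw":-1,"travel":[0.15,-0.86,0],"turn":-0.047},{"claw":-1,"travel":[0.15,-0.86,0],"turn":-0.047}]'
python3 -m inch '[{"claw":-1,"travel":[0.15,-0.86,0],"turn":0},{"claw":-1,"travel":[0.15,-0.86,0],"turn":0},{"claw":-1,"travel":[0.15,-0.86,0],"turn":0},{"claw":-1,"travel":[0.15,-0.86,0],"turn":0},{"claw":-1,"travel":[0.15,-0.86,0],"turn":0}]'
python3 -m inch '[{"claw":-1,"travel":[0.15,-0.84,0],"turn":0},{"claw":-1,"travel":[0.15,-0.84,0],"turn":0},{"claw":-1,"travel":[0.15,-0.84,0],"turn":0},{"claw":-1,"travel":[0.15,-0.84,0],"turn":0},{"claw":-1,"travel":[0.15,-0.84,0],"turn":0}]'
python3 -m inch '[{"claw":-1,"travel":[0,0,0],"turn":0},{"claw":-1,"travel":[0,0,0],"turn":0}]'
python3 - <<'E'
from h import *
im,s=snap('w12');print(s['position'])
w=R.from_quat(np.roll(s['ee_rot'],-1)).as_matrix(); print("yaw y",np.degrees(np.arctan2(w[1,1],w[0,1])))
K,T=cam("wrist",s); H,S,V=cv2.split(cv2.cvtColor(im,cv2.COLOR_RGB2HSV))
print("expected px rows"); print(V[100:220:6,316]); print(V[150,230:400:6])
for t in(165,175,185,195): meas(cv2.medianBlur((V>t).astype(np.uint8),5),(316,160),.008,K,T,t)
E
```

```text
clock: 19.15
position: [0.4373, 0.0907, 0.2226]
ee_rot: [0.001, 0.979, 0.202, 0.0]
contact_force: [0.4, 1.5, -0.6]
width: 0.0357
gripper_force: 40.1
clock: 19.65
position: [0.468, -0.0807, 0.2223]
ee_rot: [0.001, 0.992, 0.13, 0.0]
contact_force: [0.0, 0.0, -1.6]
width: 0.0353
gripper_force: 40.3
clock: 20.15
position: [0.4982, -0.2524, 0.2219]
ee_rot: [0.0, 0.991, 0.13, 0.0]
contact_force: [-0.1, 1.5, -0.6]
width: 0.0353
gripper_force: 40.5
clock: 20.65
position: [0.528, -0.4192, 0.2213]
ee_rot: [-0.0, 0.991, 0.131, 0.0]
contact_force: [-0.2, 0.7, -1.8]
width: 0.0357
gripper_force: 40.6
clock: 20.85
position: [0.5272, -0.4156, 0.2224]
ee_rot: [-0.001, 0.991, 0.132, -0.0]
contact_force: [0.1, 1.0, -0.5]
width: 0.0355
gripper_force: 40.6
[ 0.52724565 -0.41564371  0.22239937]
yaw y -74.77492163916575
expected px rows
[133 138 138 135 137 134 172 165 166 163 165 163 164 194 193 195 197 128
  92  96]
[155 159 156 156 157 158 157 155 157 159 163 168 167 165 169 168 165 164
 167 165 171 133 137 133 133 154 159 156 155]Traceback (most recent call last):
  File "<stdin>", line 6, in <module>
  File "h.py", line 23, in meas
    print(label,"rect c",np.round(r[0],1),"size",np.round(r[1],1),"ang",round(r[2],1),"centroid",np.round([m['m10']/m['m00'],m['m01']/m['m00']],1),"px",c.min(0),c.max(0))
                                                                                                           ~~~~~~~~^~~~~~~~~
ZeroDivisionError: float division by zero
```

```bash
python3 - <<'E'
from h import *
im=cv2.imread("pics/w12.png"); K=imaging.camera_params("wrist")["camera_matrix"]; T=np.load("pics/w12.npy")
H,S,V=cv2.split(cv2.cvtColor(cv2.medianBlur(im,5),cv2.COLOR_BGR2HSV))
for r in(135,140,150,160,170,185): print(r,V[r,276:380:3].tolist()); 
print("S150",S[150,276:380:3].tolist())
for c in(300,316,335): print(c,V[120:204:3,c].tolist())
a=T[:3,3]; Ti=np.linalg.inv(T)
for x,y in((.525,-.4235),(.525,-.4195)):
  for z in(.004,.012): 
    q=K@(Ti@[x,y,z,1])[:3]; print(x,y,z,q[:2]/q[2])
E
```

```text
135 [135, 136, 136, 136, 136, 136, 136, 161, 141, 143, 143, 142, 143, 161, 162, 159, 159, 160, 161, 163, 161, 163, 161, 161, 158, 136, 134, 134, 139, 138, 139, 139, 139, 138, 138]
140 [133, 134, 134, 136, 136, 135, 138, 166, 164, 167, 166, 168, 168, 168, 166, 166, 165, 168, 166, 166, 168, 167, 167, 166, 170, 154, 134, 135, 135, 133, 133, 133, 135, 138, 138]
150 [154, 154, 154, 140, 153, 156, 156, 168, 167, 166, 165, 165, 167, 166, 166, 166, 165, 166, 165, 165, 166, 165, 165, 167, 169, 141, 135, 136, 137, 135, 135, 135, 135, 136, 155]
160 [157, 157, 158, 157, 158, 158, 160, 200, 196, 197, 196, 164, 165, 165, 165, 165, 165, 164, 165, 165, 165, 165, 164, 166, 167, 157, 156, 156, 156, 157, 156, 155, 155, 154, 154]
170 [155, 154, 153, 149, 134, 134, 138, 168, 166, 165, 165, 166, 164, 164, 164, 164, 164, 165, 165, 164, 164, 163, 194, 196, 175, 155, 155, 155, 154, 154, 155, 156, 157, 156, 156]
185 [137, 137, 137, 137, 138, 138, 141, 158, 193, 194, 194, 194, 194, 194, 194, 194, 193, 194, 194, 193, 193, 193, 194, 195, 183, 153, 153, 153, 153, 154, 155, 156, 156, 156, 155]
S150 [33, 33, 35, 33, 35, 34, 34, 47, 47, 48, 45, 46, 47, 46, 46, 48, 46, 48, 45, 45, 46, 45, 45, 47, 48, 34, 30, 32, 34, 32, 32, 34, 34, 30, 35]
300 [131, 132, 133, 136, 131, 141, 142, 165, 165, 167, 167, 196, 198, 196, 196, 165, 166, 165, 165, 165, 164, 167, 193, 193, 193, 193, 193, 196]
316 [137, 136, 133, 135, 134, 162, 170, 168, 166, 166, 166, 164, 165, 166, 164, 164, 164, 164, 166, 194, 194, 194, 194, 194, 194, 194, 190, 123]
335 [139, 139, 139, 135, 129, 161, 168, 168, 166, 166, 166, 165, 166, 165, 164, 165, 165, 164, 164, 193, 194, 193, 193, 193, 193, 195, 185, 122]
0.525 -0.4235 0.004 [322.18486483 174.17871499]
0.525 -0.4235 0.012 [322.30411275 175.93135939]
0.525 -0.4195 0.004 [318.6524915  173.23731988]
0.525 -0.4195 0.012 [318.69340549 174.97060773]
```

```bash
python3 - <<'E'
from h import *
im=cv2.imread("pics/w12.png"); K=imaging.camera_params("wrist")["camera_matrix"]; T=np.load("pics/w12.npy")
S=cv2.GaussianBlur(cv2.split(cv2.cvtColor(cv2.medianBlur(im,5),cv2.COLOR_BGR2HSV))[1],(5,5),0)
m=((S>40)&(S<60)); c=comp(m,(323,165)); print(c.min(0),c.max(0))
for r in(140,150,160,170,180,190): x=np.nonzero(m[r,270:380])[0]+270; print(r,x.min(),x.max())
for k in(305,315,325,335,345): y=np.nonzero(m[120:160,k])[0]+120; print("col",k,y.min())
e=plane([(323,133.5),(323,175),(323,190)],.012,K,T)*1000; print(np.round(e,1)); d=(e[2]-e[0])/np.linalg.norm(e[2]-e[0]); print(d, e[0]+d*40, e[0]+d*41)
E
```

```text
[295 135] [350 205]
140 295 350
150 296 349
160 297 349
170 297 348
180 297 348
190 298 349
col 305 135
col 315 135
col 325 136
col 335 135
col 345 135
[[ 568.3 -412.2   12. ]
 [ 526.2 -423.9   12. ]
 [ 510.1 -428.4   12. ]]
[-0.96306931 -0.2692536   0.        ] [ 529.75637641 -422.94194618   12.        ] [ 528.7933071  -423.21119978   12.        ]
```

```bash

python3 -m inch '[{"claw":-1,"travel":[0,-0.035,-0.25],"turn":0},{"claw":-1,"travel":[0,-0.035,-0.5],"turn":0},{"claw":-1,"travel":[0,-0.035,-0.65],"turn":0},{"claw":-1,"travel":[0,-0.035,-0.78],"turn":0},{"claw":-1,"travel":[0,-0.035,-0.82],"turn":0}]'
python3 -m inch '[{"claw":-1,"travel":[0,0,0],"turn":0},{"claw":-1,"travel":[0,0,0],"turn":0}]'
python3 - <<'E'
from h import *
im,s=snap('w13');print(s['position'])
S=cv2.GaussianBlur(cv2.split(cv2.cvtColor(cv2.medianBlur(im,5),cv2.COLOR_RGB2HSV))[1],(5,5),0)
K,T=cam("wrist",s)
for r in(200,210,220,230,240): x=np.nonzero((S[r]>40)&(S[r]<62))[0]; x=x[(x>200)&(x<420)]; print(r,x.min() if len(x) else 0,x.max() if len(x) else 0)
y=np.nonzero((S[:,316]>40)&(S[:,316]<62))[0]; print(y[:40]); print(plane([(316,y.min())],.012,K,T)*1000)
E
```

```text
clock: 21.4
position: [0.5256, -0.4223, 0.0555]
ee_rot: [-0.003, 0.991, 0.132, -0.002]
contact_force: [-0.7, -0.5, -1.5]
width: 0.0352
gripper_force: 40.5
clock: 21.6
position: [0.528, -0.4257, 0.0601]
ee_rot: [0.001, 0.991, 0.132, 0.001]
contact_force: [0.5, -0.4, -1.1]
width: 0.0355
gripper_force: 40.5
[ 0.52800121 -0.42567697  0.06009975]
200 260 362
210 260 361
220 261 361
230 261 273
240 262 270
[162 163 164 165 166 167 168 169 170 171 172 173 174 175 176 177 178 179
 180 181 182 183 184 185 186 187 188 189 190 191 192 193 194 195 196 197
 198 199 200 201]
[[ 570.191972   -415.12752272   12.        ]]
```

```bash

python3 -m inch '[{"claw":-1,"travel":[0.008,0.012,0],"turn":0},{"claw":-1,"travel":[0.008,0.012,-0.03],"turn":0},{"claw":-1,"travel":[0.008,0.012,-0.06],"turn":0},{"claw":-1,"travel":[0.008,0.012,-0.08],"turn":0},{"claw":-1,"travel":[0.008,0.012,-0.08],"turn":0}]'
python3 -m inch '[{"claw":-1,"travel":[0,0,-0.01],"turn":0},{"claw":-1,"travel":[0,0,-0.01],"turn":0}]'
python3 -m inch '[{"claw":-1,"travel":[0,0,-0.01],"turn":0},{"claw":-1,"travel":[0,0,-0.01],"turn":0}]'
```

```text
clock: 22.15
position: [0.528, -0.4226, 0.0411]
ee_rot: [-0.001, 0.991, 0.131, -0.001]
contact_force: [-0.3, -0.1, -0.4]
width: 0.0353
gripper_force: 40.5
clock: 22.35
position: [0.5285, -0.4231, 0.04]
ee_rot: [-0.0, 0.991, 0.131, -0.0]
contact_force: [0.5, 0.4, -0.6]
width: 0.0351
gripper_force: 40.5
clock: 22.55
position: [0.5285, -0.4231, 0.0381]
ee_rot: [-0.0, 0.991, 0.131, -0.0]
contact_force: [-0.1, -1.2, -1.2]
width: 0.0352
gripper_force: 40.5
```

```bash

python3 -m inch '[{"claw":-1,"travel":[0,0,-0.008],"turn":0},{"claw":-1,"travel":[0,0,-0.008],"turn":0}]'

```

```text
clock: 22.75
position: [0.5286, -0.4232, 0.0379]
ee_rot: [0.0, 0.991, 0.132, 0.0]
contact_force: [-2.1, 1.1, 5.1]
width: 0.0357
gripper_force: 41.2
```

```bash

python3 -m inch '[{"claw":0,"travel":[0,0,0],"turn":0},{"claw":0.2,"travel":[0,0,0],"turn":0},{"claw":0.4,"travel":[0,0,0],"turn":0},{"claw":0.4,"travel":[0,0,0],"turn":0}]'
python3 -m inch '[{"claw":0.4,"travel":[0,0,0.1],"turn":0},{"claw":0.4,"travel":[0,0,0.3],"turn":0},{"claw":0.5,"travel":[0,0,0.5],"turn":0},{"claw":0.5,"travel":[0,0,0.75],"turn":0},{"claw":0.5,"travel":[0,0,0.95],"turn":0}]'
python3 -c "
from h import *
im,s=snap('w14');print(s['position'],s['width'])"
python3 -m inch '[{"claw":1,"travel":[0,0.865,0],"turn":-0.04},{"claw":1,"travel":[0,0.865,0],"turn":-0.04},{"claw":1,"travel":[0,0.865,0],"turn":-0.04},{"claw":1,"travel":[0,0.865,0],"turn":-0.04},{"claw":1,"travel":[0,0.865,0],"turn":-0.04}]'
python3 -m inch '[{"claw":1,"travel":[0,0.865,0],"turn":-0.04},{"claw":1,"travel":[0,0.865,0],"turn":-0.04},{"claw":1,"travel":[0,0.865,0],"turn":-0.04},{"claw":1,"travel":[0,0.865,0],"turn":-0.04},{"claw":1,"travel":[0,0.865,0],"turn":-0.04}]'
python3 -m inch '[{"claw":1,"travel":[0,0.865,0],"turn":0},{"claw":1,"travel":[0,0.865,0],"turn":0},{"claw":1,"travel":[0,0.865,0],"turn":0},{"claw":1,"travel":[0,0.865,0],"turn":0},{"claw":1,"travel":[0,0.865,0],"turn":0}]'
python3 -m inch '[{"claw":1,"travel":[0,0.865,0],"turn":0},{"claw":1,"travel":[0,0.865,0],"turn":0},{"claw":1,"travel":[0,0.865,0],"turn":0},{"claw":1,"travel":[0,0.865,0],"turn":0},{"claw":1,"travel":[0,0.865,0],"turn":0}]'
python3 -m inch '[{"claw":1,"travel":[-0.09,0.86,-0.2],"turn":0},{"claw":1,"travel":[-0.09,0.86,-0.2],"turn":0},{"claw":1,"travel":[-0.09,0.86,-0.2],"turn":0},{"claw":1,"travel":[-0.09,0.86,-0.2],"turn":0},{"claw":1,"travel":[-0.09,0.86,-0.2],"turn":0}]'
python3 -m inch '[{"claw":1,"travel":[0,0,0],"turn":0},{"claw":1,"travel":[0,0,0],"turn":0}]'
python3 - <<'E'
from h import *
im,s=snap('w15');print(s['position'])
w=R.from_quat(np.roll(s['ee_rot'],-1)).as_matrix(); print("yaw y",np.degrees(np.arctan2(w[1,1],w[0,1])))
K,T=cam("wrist",s); Ti=np.linalg.inv(T)
for x,y in((.51,.44),(.483,.412),(.482,.467),(.538,.469),(.539,.413)): q=K@(Ti@[x,y,.05,1])[:3]; print(np.round(q[:2]/q[2],1))
V=cv2.split(cv2.cvtColor(cv2.medianBlur(im,5),cv2.COLOR_RGB2HSV))[2]
for r in(160,180,200,215): print(r,V[r,240:400:4].tolist())
for c in(295,316,335): print(c,V[120:250:4,c].tolist())
E
```

```text
clock: 23.15
position: [0.5286, -0.4231, 0.0366]
ee_rot: [0.0, 0.991, 0.131, -0.0]
contact_force: [-0.1, 0.1, -0.2]
width: 0.0595
gripper_force: 0.0
clock: 23.65
position: [0.5289, -0.4233, 0.2295]
ee_rot: [0.001, 0.991, 0.132, 0.001]
contact_force: [0.0, -0.6, -0.4]
width: 0.064
gripper_force: 0.0
[ 0.52886807 -0.42331324  0.229542  ] 0.0640250986246108
clock: 24.2
position: [0.5282, -0.2465, 0.2268]
ee_rot: [-0.001, 0.997, 0.071, -0.0]
contact_force: [0.5, -0.5, 0.3]
width: 0.0855
gripper_force: 0.0
clock: 24.7
position: [0.5287, -0.0752, 0.2267]
ee_rot: [-0.0, 1.0, 0.008, 0.0]
contact_force: [0.3, 0.1, -0.1]
width: 0.0855
gripper_force: 0.0
clock: 25.2
position: [0.5296, 0.097, 0.2265]
ee_rot: [0.0, 1.0, 0.008, 0.0]
contact_force: [0.4, -0.3, -0.0]
width: 0.0853
gripper_force: 0.0
clock: 25.7
position: [0.5302, 0.2697, 0.2262]
ee_rot: [0.0, 1.0, 0.007, 0.0]
contact_force: [-1.2, -0.0, -1.0]
width: 0.0856
gripper_force: 0.0
clock: 26.2
position: [0.5116, 0.4414, 0.1846]
ee_rot: [0.001, 1.0, 0.007, -0.001]
contact_force: [-0.0, -0.7, -0.1]
width: 0.0854
gripper_force: 0.0
clock: 26.
[... 791 characters left out ...]
53, 154, 154, 154, 153, 154, 155, 154, 155, 156]
215 [153, 153, 153, 153, 154, 154, 153, 154, 154, 154, 114, 113, 112, 113, 112, 112, 111, 112, 111, 108, 93, 92, 92, 92, 92, 91, 108, 113, 138, 138, 155, 156, 157, 156, 156, 152, 153, 154, 154, 154]
295 [130, 131, 133, 131, 130, 130, 131, 130, 95, 94, 92, 96, 96, 95, 95, 95, 95, 93, 112, 114, 114, 113, 112, 112, 112, 111, 109, 98, 97, 97, 98, 97, 98]
316 [129, 131, 132, 130, 131, 131, 130, 129, 95, 96, 92, 95, 94, 95, 94, 94, 94, 93, 93, 93, 93, 92, 92, 93, 108, 111, 109, 99, 98, 99, 100, 96, 98]
335 [128, 131, 130, 129, 129, 129, 128, 129, 95, 95, 92, 94, 94, 93, 93, 93, 94, 94, 112, 112, 112, 110, 94, 92, 92, 92, 90, 101, 97, 97, 99, 96, 98]
```

```bash

python3 -m inch '[{"claw":1,"travel":[-0.004,0.004,-0.25],"turn":0},{"claw":1,"travel":[-0.004,0.004,-0.5],"turn":0},{"claw":1,"travel":[-0.004,0.004,-0.65],"turn":0},{"claw":1,"travel":[-0.004,0.004,-0.75],"turn":0},{"claw":1,"travel":[-0.004,0.004,-0.77],"turn":0}]'
python3 -m inch '[{"claw":0.7,"travel":[0,0,0],"turn":0},{"claw":0.4,"travel":[0,0,0],"turn":0},{"claw":-1,"travel":[0,0,0],"turn":0},{"claw":-1,"travel":[0,0,0],"turn":0},{"claw":-1,"travel":[0,0,0],"turn":0}]' 40
python3 -m inch '[{"claw":-1,"travel":[0,0,0],"turn":0},{"claw":-1,"travel":[0,0,0.1],"turn":0},{"claw":-1,"travel":[0,0,0.3],"turn":0},{"claw":-1,"travel":[0,0,0.5],"turn":0},{"claw":-1,"travel":[0,0,0.75],"turn":0}]' 40
python3 - <<'E'
from h import *
K=imaging.camera_params("wrist")["camera_matrix"]
for n,z0 in(("w4",0),("w6",0)):
    im=cv2.imread(f"pics/{n}.png"); S,V=cv2.split(cv2.cvtColor(cv2.medianBlur(im,5),cv2.COLOR_BGR2HSV))[1:]
    for r in(260,270,280,290,300): print(n,r,S[r,490:640:5].tolist(),V[r,490:640:5].tolist())
E
```

```text
clock: 26.95
position: [0.509, 0.439, 0.0303]
ee_rot: [0.002, 1.0, 0.005, -0.002]
contact_force: [-0.3, -0.7, -0.8]
width: 0.0854
gripper_force: 0.0
clock: 27.45
position: [0.5111, 0.4422, 0.0349]
ee_rot: [-0.001, 1.0, 0.006, 0.002]
contact_force: [0.6, -1.9, 6.7]
width: 0.0596
gripper_force: 46.1
clock: 27.95
position: [0.5084, 0.4411, 0.1825]
ee_rot: [0.001, 1.0, 0.006, -0.002]
contact_force: [0.8, 0.6, -2.0]
width: 0.0596
gripper_force: 45.2
w4 260 [50, 52, 53, 53, 52, 52, 52, 51, 51, 53, 54, 25, 32, 32, 29, 32, 32, 33, 32, 31, 31, 33, 34, 33, 33, 52, 50, 31, 29, 33] [203, 202, 203, 203, 203, 202, 201, 125, 124, 102, 103, 71, 169, 170, 168, 168, 170, 170, 170, 166, 164, 163, 164, 162, 161, 195, 189, 166, 166, 163]
w4 270 [51, 52, 53, 52, 52, 54, 56, 50, 26, 32, 33, 30, 33, 30, 32, 34, 34, 33, 31, 31, 33, 31, 32, 30, 33, 33, 46, 32, 32, 31] [199, 202, 199, 200, 201, 200, 114, 101, 69, 169, 170, 170, 170, 168, 166, 166, 165, 164, 163, 162, 164, 164, 161, 160, 163, 164, 178, 167, 168, 166]
w4 280 [52, 52, 53, 52, 55, 49, 54, 27, 32, 34, 34, 31, 34, 31, 31, 31, 31, 32, 34, 32, 30, 31,
[... 1423 characters left out ...]
3, 195, 162, 105, 91, 146, 162, 161, 162, 160, 160, 159, 161, 161, 159, 159, 158, 158, 160, 159, 159, 157, 157, 156, 157, 163, 158, 159, 160, 161]
w6 290 [52, 51, 56, 48, 30, 31, 33, 33, 30, 30, 32, 33, 32, 32, 32, 31, 34, 31, 32, 32, 34, 33, 31, 31, 37, 46, 35, 32, 32, 32] [186, 194, 140, 91, 128, 163, 162, 162, 161, 159, 160, 160, 160, 160, 159, 157, 158, 157, 157, 157, 157, 156, 156, 157, 164, 173, 162, 159, 159, 159]
w6 300 [53, 52, 53, 51, 37, 33, 31, 30, 32, 35, 31, 32, 34, 32, 32, 34, 32, 34, 32, 32, 33, 31, 31, 33, 30, 54, 34, 30, 32, 33] [159, 193, 178, 95, 152, 163, 162, 160, 160, 159, 158, 158, 158, 157, 157, 158, 157, 158, 157, 157, 156, 155, 155, 140, 92, 47, 159, 160, 160, 160]
```

```bash

python3 -m inch '[{"claw":-1,"travel":[0.37,-0.66,0.3],"turn":0},{"claw":-1,"travel":[0.37,-0.66,0.3],"turn":0},{"claw":-1,"travel":[0.37,-0.66,0.3],"turn":0},{"claw":-1,"travel":[0.37,-0.66,0.3],"turn":0},{"claw":-1,"travel":[0.37,-0.66,0.3],"turn":0}]'
python3 -m inch '[{"claw":-1,"travel":[0.37,-0.66,0],"turn":0},{"claw":-1,"travel":[0.37,-0.66,0],"turn":0},{"claw":-1,"travel":[0.37,-0.66,0],"turn":0},{"claw":-1,"travel":[0.37,-0.66,0],"turn":0},{"claw":-1,"travel":[0.37,-0.66,0],"turn":0}]'
python3 -m inch '[{"claw":-1,"travel":[0,0,0],"turn":0},{"claw":-1,"travel":[0,0,0],"turn":0}]'
python3 - <<'E'
from h import *
im,s=snap('w16');print(s['position'],s['width'])
K,T=cam("wrist",s); Ti=np.linalg.inv(T)
for x,y in((.658,.177),(.658,.122),(.658,.232),(.713,.177)): q=K@(Ti@[x,y,.06,1])[:3]; print(np.round(q[:2]/q[2],1))
S=cv2.split(cv2.cvtColor(cv2.medianBlur(im,5),cv2.COLOR_RGB2HSV))[1]
for r in range(100,216,8): print(r,S[r,230:410:4].tolist())
E
```

```text
clock: 28.45
position: [0.585, 0.3082, 0.2437]
ee_rot: [-0.0, 1.0, 0.005, 0.001]
contact_force: [0.9, 0.5, -1.5]
width: 0.0596
gripper_force: 45.3
clock: 28.95
position: [0.6572, 0.1783, 0.2411]
ee_rot: [-0.001, 1.0, 0.006, -0.002]
contact_force: [-1.1, 1.0, -1.9]
width: 0.0594
gripper_force: 45.2
clock: 29.15
position: [0.6566, 0.1799, 0.2424]
ee_rot: [-0.0, 1.0, 0.007, -0.001]
contact_force: [0.2, -0.2, -1.9]
width: 0.0595
gripper_force: 45.2
[0.65663538 0.17989847 0.24235978] 0.05948639182179906
[318.6 177.1]
[374.7 177.9]
[262.4 176.2]
[319.6 119.5]
100 [31, 34, 31, 31, 31, 31, 34, 32, 30, 30, 32, 32, 34, 32, 30, 30, 30, 32, 34, 32, 33, 34, 35, 33, 31, 31, 32, 31, 32, 33, 31, 31, 32, 33, 33, 31, 31, 31, 30, 33, 31, 31, 31, 29, 32]
108 [33, 32, 33, 32, 32, 40, 52, 53, 51, 54, 51, 50, 49, 53, 51, 52, 52, 49, 53, 54, 54, 48, 51, 52, 54, 54, 50, 50, 55, 54, 53, 49, 51, 56, 53, 54, 54, 49, 51, 48, 37, 32, 32, 31, 32]
116 [32, 33, 32, 32, 32, 45, 56, 19, 47, 28, 53, 52, 53, 52, 52, 52, 53, 52, 52, 53, 55, 49, 50, 54, 49, 50, 51, 51, 51, 50, 51, 53, 52, 53, 53, 51, 53, 51, 53, 53, 53, 3
[... 1534 characters left out ...]
, 34, 32, 35, 33, 31, 31, 31, 33, 23, 30, 34, 33, 33, 30, 32, 30, 32, 35, 33, 32, 35, 31, 30, 33, 33, 33, 33, 29, 52, 51, 35, 31, 31, 31, 32, 31]
196 [34, 32, 32, 32, 30, 33, 46, 53, 52, 48, 32, 34, 27, 34, 35, 37, 39, 38, 34, 37, 37, 39, 39, 37, 36, 37, 32, 32, 33, 33, 28, 33, 35, 34, 31, 33, 52, 52, 52, 30, 32, 32, 31, 33, 33]
204 [32, 32, 33, 32, 33, 33, 50, 45, 47, 47, 47, 49, 47, 47, 47, 44, 46, 44, 44, 49, 45, 44, 47, 44, 44, 45, 45, 43, 47, 47, 47, 47, 45, 45, 47, 47, 44, 48, 51, 30, 31, 29, 31, 32, 31]
212 [32, 30, 32, 30, 35, 33, 46, 46, 46, 44, 46, 46, 46, 48, 46, 46, 48, 48, 48, 48, 48, 48, 48, 46, 48, 46, 48, 48, 46, 48, 48, 46, 46, 50, 51, 48, 46, 45, 41, 32, 33, 31, 31, 30, 31]
```

```bash
python3 - <<'E'
from h import *
im=cv2.imread("pics/w16.png"); K=imaging.camera_params("wrist")["camera_matrix"]; T=np.load("pics/w16.npy")
S=cv2.split(cv2.cvtColor(cv2.medianBlur(im,5),cv2.COLOR_BGR2HSV))[1]
e=[]
for r in range(126,194,3):
    a=np.nonzero(S[r,255:320]>43)[0].max()+255.5; b=320+np.nonzero(S[r,320:385]>43)[0].min()-.5
    e+=[(a,r),(b,r)]
w=plane(e,.06,K,T)[:,:2]*1000
A=np.c_[2*w,np.ones(len(w))]; p=np.linalg.lstsq(A,(w**2).sum(1),rcond=None)[0]; print("centre",p[:2],"r",np.sqrt(p[2]+p[0]**2+p[1]**2)); print(get_state()["position"])
E
```

```text
centre [660.90128675 176.2223216 ] r 54.865018037054234
[0.65681575 0.17969705 0.24258849]
```

```bash

python3 -m inch '[{"claw":-1,"travel":[0.021,-0.018,-0.2],"turn":0},{"claw":-1,"travel":[0.021,-0.018,-0.4],"turn":0},{"claw":-1,"travel":[0.021,-0.018,-0.57],"turn":0},{"claw":-1,"travel":[0.021,-0.018,-0.65],"turn":0},{"claw":-1,"travel":[0.021,-0.018,-0.68],"turn":0}]'
python3 -m inch '[{"claw":-1,"travel":[0,0,0],"turn":0},{"claw":-1,"travel":[0,0,-0.01],"turn":0},{"claw":-1,"travel":[0,0,-0.02],"turn":0},{"claw":-1,"travel":[0,0,-0.02],"turn":0}]'
python3 -m inch '[{"claw":-1,"travel":[0,0,-0.01],"turn":0},{"claw":-1,"travel":[0,0,-0.01],"turn":0}]'
```

```text
clock: 29.7
position: [0.66, 0.1751, 0.1042]
ee_rot: [0.0, 1.0, 0.007, -0.002]
contact_force: [-0.3, -1.0, -0.7]
width: 0.0592
gripper_force: 45.2
clock: 30.1
position: [0.6624, 0.1743, 0.1037]
ee_rot: [-0.0, 1.0, 0.006, 0.001]
contact_force: [0.6, 1.0, -1.7]
width: 0.0595
gripper_force: 45.2
clock: 30.3
position: [0.662, 0.1741, 0.1008]
ee_rot: [0.0, 1.0, 0.006, 0.0]
contact_force: [-0.0, -0.2, -2.3]
width: 0.0592
gripper_force: 45.2
```

Correct (-1, +2 mm) and lower in small steps.

```bash

python3 -m inch '[{"claw":-1,"travel":[-0.006,0.01,-0.01],"turn":0},{"claw":-1,"travel":[-0.006,0.01,-0.015],"turn":0},{"claw":-1,"travel":[-0.006,0.01,-0.015],"turn":0}]'
python3 -m inch '[{"claw":-1,"travel":[0,0,-0.008],"turn":0},{"claw":-1,"travel":[0,0,-0.008],"turn":0}]'
python3 -m inch '[{"claw":-1,"travel":[0,0,-0.006],"turn":0},{"claw":-1,"travel":[0,0,-0.006],"turn":0}]'
```

```text
clock: 30.6
position: [0.6606, 0.1762, 0.0974]
ee_rot: [0.0, 1.0, 0.006, -0.0]
contact_force: [-1.2, 0.5, -1.1]
width: 0.06
gripper_force: 45.2
clock: 30.8
position: [0.6607, 0.1761, 0.0959]
ee_rot: [0.0, 1.0, 0.006, -0.0]
contact_force: [-0.3, -0.4, -2.4]
width: 0.0592
gripper_force: 45.2
clock: 31.0
position: [0.6609, 0.1761, 0.0949]
ee_rot: [0.0, 1.0, 0.006, 0.0]
contact_force: [0.6, -0.4, -1.0]
width: 0.0593
gripper_force: 45.3
```

```bash

python3 -m inch '[{"claw":-1,"travel":[0,0,-0.006],"turn":0},{"claw":-1,"travel":[0,0,-0.006],"turn":0}]'
python3 -m inch '[{"claw":-1,"travel":[0,0,-0.004],"turn":0},{"claw":-1,"travel":[0,0,-0.004],"turn":0}]'
```

```text
clock: 31.2
position: [0.6609, 0.1761, 0.0949]
ee_rot: [-0.0, 1.0, 0.006, 0.0]
contact_force: [-2.2, -0.8, 4.8]
width: 0.0596
gripper_force: 45.8
clock: 31.4
position: [0.6609, 0.1761, 0.0948]
ee_rot: [-0.0, 1.0, 0.006, 0.001]
contact_force: [-3.5, -1.2, 7.6]
width: 0.0596
gripper_force: 46.4
```

```bash

python3 -m inch '[{"claw":0.6,"travel":[0,0,0],"turn":0},{"claw":0.8,"travel":[0,0,0],"turn":0},{"claw":1,"travel":[0,0,0],"turn":0},{"claw":1,"travel":[0,0,0],"turn":0}]'
python3 -m inch '[{"claw":1,"travel":[0,0,0.1],"turn":0},{"claw":1,"travel":[0,0,0.3],"turn":0},{"claw":1,"travel":[0,0,0.5],"turn":0},{"claw":1,"travel":[0,0,0.7],"turn":0},{"claw":1,"travel":[0,0,0.75],"turn":0}]'
python3 -c "
from h import *
im,s=snap('w17');print(s['position'],s['width'])"
python3 -m inch '[{"claw":1,"travel":[-0.64,0.22,0],"turn":0},{"claw":1,"travel":[-0.64,0.22,0],"turn":0},{"claw":1,"travel":[-0.64,0.22,0],"turn":0},{"claw":1,"travel":[-0.64,0.22,0],"turn":0},{"claw":1,"travel":[-0.64,0.22,0],"turn":0}]'
python3 -m inch '[{"claw":1,"travel":[-0.64,0.22,-0.3],"turn":0},{"claw":1,"travel":[-0.64,0.22,-0.3],"turn":0},{"claw":1,"travel":[-0.64,0.22,-0.3],"turn":0},{"claw":1,"travel":[-0.64,0.22,-0.3],"turn":0},{"claw":1,"travel":[-0.64,0.22,-0.3],"turn":0}]'
python3 -m inch '[{"claw":1,"travel":[0,0,0],"turn":0},{"claw":1,"travel":[0,0,0],"turn":0}]'
python3 - <<'E'
from h import *
im,s=snap('w18');print(s['position'])
K,T=cam("wrist",s); Ti=np.linalg.inv(T)
for x,y in((.406,.266),(.406,.235),(.406,.297),(.437,.266),(.375,.266)): q=K@(Ti@[x,y,.05,1])[:3]; print(np.round(q[:2]/q[2],1))
V=cv2.split(cv2.cvtColor(cv2.medianBlur(im,5),cv2.COLOR_RGB2HSV))[2]
for r in range(140,250,10): print(r,V[r,250:390:4].tolist())
E
```

```text
clock: 31.8
position: [0.6607, 0.1761, 0.0925]
ee_rot: [0.0, 1.0, 0.006, -0.0]
contact_force: [-0.1, -1.4, 0.7]
width: 0.0854
gripper_force: 0.0
clock: 32.3
position: [0.6631, 0.1765, 0.2486]
ee_rot: [-0.001, 1.0, 0.006, 0.005]
contact_force: [1.1, 0.7, 0.6]
width: 0.0855
gripper_force: 0.0
[0.66308308 0.17654182 0.24860675] 0.08551387431350461
clock: 32.85
position: [0.5321, 0.2202, 0.242]
ee_rot: [0.0, 1.0, 0.007, -0.0]
contact_force: [-0.2, 0.3, -0.1]
width: 0.0855
gripper_force: 0.0
clock: 33.35
position: [0.4053, 0.2641, 0.1821]
ee_rot: [0.0, 1.0, 0.007, -0.0]
contact_force: [0.9, -0.2, 0.8]
width: 0.0852
gripper_force: 0.0
clock: 33.55
position: [0.4072, 0.2642, 0.1834]
ee_rot: [-0.0, 1.0, 0.006, 0.001]
contact_force: [0.3, -0.8, 0.7]
width: 0.0856
gripper_force: 0.0
[0.40721998 0.26417027 0.18343249]
[313.2 194.8]
[350.2 195.2]
[276.2 194.4]
[313.6 158.1]
[312.9 229. ]
140 [140, 141, 139, 139, 139, 139, 139, 138, 139, 139, 139, 139, 137, 138, 136, 137, 137, 137, 137, 137, 137, 137, 138, 137, 136, 139, 139, 138, 138, 138, 138, 138, 138, 139, 139]
150 [138, 138, 139, 137, 137, 1
[... 918 characters left out ...]
 154, 157, 158, 157, 156, 157, 158, 157, 158]
210 [158, 158, 159, 158, 158, 159, 159, 157, 157, 73, 70, 71, 59, 57, 58, 57, 57, 58, 70, 70, 69, 69, 71, 70, 70, 153, 154, 154, 155, 155, 155, 155, 156, 155, 156]
220 [164, 164, 164, 163, 163, 163, 163, 163, 163, 162, 103, 89, 68, 68, 56, 57, 57, 57, 57, 57, 70, 68, 71, 145, 155, 155, 154, 154, 155, 155, 154, 155, 100, 94, 98]
230 [161, 162, 162, 162, 163, 104, 102, 101, 100, 102, 102, 103, 102, 102, 102, 104, 101, 101, 86, 81, 79, 80, 80, 80, 98, 102, 101, 100, 81, 80, 79, 81, 81, 79, 81]
240 [158, 158, 158, 160, 158, 156, 100, 100, 100, 100, 101, 99, 100, 156, 100, 99, 98, 98, 98, 95, 80, 79, 79, 79, 79, 79, 78, 79, 78, 77, 77, 78, 78, 80, 79]
```

```bash

python3 -m inch '[{"claw":1,"travel":[0.004,-0.006,-0.25],"turn":0},{"claw":1,"travel":[0.004,-0.006,-0.5],"turn":0},{"claw":1,"travel":[0.004,-0.006,-0.65],"turn":0},{"claw":1,"travel":[0.004,-0.006,-0.74],"turn":0},{"claw":1,"travel":[0.004,-0.006,-0.76],"turn":0}]'
python3 -m inch '[{"claw":0.7,"travel":[0,0,0],"turn":0},{"claw":0.45,"travel":[0,0,0],"turn":0},{"claw":-1,"travel":[0,0,0],"turn":0},{"claw":-1,"travel":[0,0,0],"turn":0},{"claw":-1,"travel":[0,0,0],"turn":0}]' 50
python3 -m inch '[{"claw":-1,"travel":[0,0,0],"turn":0},{"claw":-1,"travel":[0,0,0.1],"turn":0},{"claw":-1,"travel":[0,0,0.3],"turn":0},{"claw":-1,"travel":[0,0,0.5],"turn":0},{"claw":-1,"travel":[0,0,0.75],"turn":0}]' 50
```

```text
clock: 34.1
position: [0.4054, 0.2621, 0.029]
ee_rot: [0.001, 1.0, 0.006, -0.002]
contact_force: [0.8, -0.7, 0.0]
width: 0.0855
gripper_force: 0.0
clock: 34.6
position: [0.407, 0.2633, 0.0323]
ee_rot: [-0.001, 1.0, 0.006, 0.002]
contact_force: [0.7, -1.7, 6.7]
width: 0.0604
gripper_force: 55.2
clock: 35.1
position: [0.4038, 0.2623, 0.1811]
ee_rot: [0.001, 1.0, 0.006, -0.002]
contact_force: [1.6, -0.2, -3.5]
width: 0.061
gripper_force: 55.5
```

```bash

python3 -m inch '[{"claw":-1,"travel":[0.3,-0.72,0.35],"turn":0},{"claw":-1,"travel":[0.3,-0.72,0.35],"turn":0},{"claw":-1,"travel":[0.3,-0.72,0.35],"turn":0},{"claw":-1,"travel":[0.3,-0.72,0.35],"turn":0},{"claw":-1,"travel":[0.3,-0.72,0.35],"turn":0}]'
python3 -m inch '[{"claw":-1,"travel":[0.43,-0.72,0],"turn":0},{"claw":-1,"travel":[0.43,-0.72,0],"turn":0},{"claw":-1,"travel":[0.43,-0.72,0],"turn":0},{"claw":-1,"travel":[0.43,-0.72,0],"turn":0},{"claw":-1,"travel":[0.43,-0.72,0],"turn":0}]'
python3 -m inch '[{"claw":-1,"travel":[0.43,-0.72,0],"turn":0},{"claw":-1,"travel":[0.43,-0.72,0],"turn":0},{"claw":-1,"travel":[0.43,-0.72,0],"turn":0},{"claw":-1,"travel":[0.43,-0.72,0],"turn":0},{"claw":-1,"travel":[0.43,-0.72,0],"turn":0}]'
python3 -m inch '[{"claw":-1,"travel":[0,0,0],"turn":0},{"claw":-1,"travel":[0,0,0],"turn":0},{"claw":-1,"travel":[0,0,0],"turn":0}]'
python3 - <<'E'
from h import *
im,s=snap('w19');print(s['position'],s['width'])
K,T=cam("wrist",s); Ti=np.linalg.inv(T)
for x,y in((.638,-.173),(.693,-.118),(.693,-.228),(.583,-.118)): q=K@(Ti@[x,y,.07,1])[:3]; print(np.round(q[:2]/q[2],1))
S,V=cv2.split(cv2.cvtColor(cv2.medianBlur(im,5),cv2.COLOR_RGB2HSV))[1:]
for r in range(100,216,12): print(r,V[r,230:410:5].tolist())
for c in(280,318,350): print(c,V[90:220:5,c].tolist(),S[90:220:5,c].tolist())
E
```

```text
clock: 35.6
position: [0.4671, 0.1167, 0.2522]
ee_rot: [0.0, 1.0, 0.004, 0.002]
contact_force: [0.4, 1.2, -2.6]
width: 0.0611
gripper_force: 55.9
clock: 36.1
position: [0.5521, -0.0262, 0.2495]
ee_rot: [-0.0, 1.0, 0.005, -0.001]
contact_force: [0.4, 0.8, -2.4]
width: 0.0611
gripper_force: 56.0
clock: 36.6
position: [0.6381, -0.1692, 0.2492]
ee_rot: [-0.001, 1.0, 0.006, -0.001]
contact_force: [-0.1, 0.2, -2.9]
width: 0.0609
gripper_force: 56.2
clock: 36.9
position: [0.6369, -0.167, 0.2512]
ee_rot: [-0.0, 1.0, 0.007, -0.0]
contact_force: [0.0, -0.2, -3.4]
width: 0.0609
gripper_force: 56.2
[ 0.63688772 -0.16696823  0.25124325] 0.06091719445504911
[321.8 177.8]
[263.5 119.2]
[382.4 120.9]
[267.2 228.9]
100 [172, 172, 170, 169, 170, 170, 167, 147, 148, 147, 147, 147, 146, 145, 146, 145, 146, 146, 147, 146, 146, 147, 147, 148, 148, 149, 147, 147, 148, 147, 147, 170, 168, 168, 168, 169]
112 [167, 168, 167, 166, 165, 105, 102, 104, 105, 106, 104, 104, 108, 106, 108, 108, 108, 109, 107, 108, 110, 109, 108, 109, 111, 112, 111, 110, 111, 112, 111, 111, 102, 165, 165, 164]
124 [169, 167, 169, 17
[... 1446 characters left out ...]
, 147, 147, 149, 93, 110, 112, 188, 186, 187, 188, 186, 186, 187, 186, 211, 211, 211, 211, 212, 212, 212, 211, 209, 89, 89] [31, 31, 31, 31, 30, 23, 25, 54, 53, 55, 58, 56, 55, 59, 58, 45, 46, 47, 46, 48, 49, 51, 51, 51, 34, 29]
318 [145, 148, 146, 150, 102, 110, 115, 186, 186, 186, 185, 186, 184, 185, 185, 184, 183, 182, 182, 182, 213, 97, 88, 89, 90, 90] [32, 31, 30, 34, 30, 21, 29, 56, 56, 58, 55, 58, 55, 58, 57, 57, 57, 56, 55, 57, 53, 42, 29, 29, 31, 28]
350 [144, 148, 148, 148, 106, 114, 185, 185, 185, 184, 184, 184, 184, 185, 183, 183, 182, 183, 182, 182, 185, 210, 140, 88, 82, 81] [34, 33, 33, 33, 19, 22, 57, 55, 58, 57, 55, 57, 60, 57, 57, 57, 57, 56, 56, 59, 59, 57, 56, 29, 31, 25]
```

```bash
python3 - <<'E'
from h import *
im=cv2.imread("pics/w19.png"); K=imaging.camera_params("wrist")["camera_matrix"]; T=np.load("pics/w19.npy")
V=cv2.split(cv2.cvtColor(cv2.medianBlur(im,5),cv2.COLOR_BGR2HSV))[2]>177
L=[];Rr=[];U=[]
for r in range(128,190,4):
    x=np.nonzero(V[r,255:395])[0]+255; L.append((x.min()-.5,r)); Rr.append((x.max()+.5,r))
for c in range(275,370,8): U.append((c,np.nonzero(V[112:140,c])[0].min()+111.5))
P=lambda e: plane(e,.07,K,T)[:,:2]*1000
l,r,u=P(L),P(Rr),P(U)
print("left",l[[0,-1]],np.median(l,0),"right",r[[0,-1]],np.median(r,0),"up",u[[0,-1]],np.median(u,0)); print(get_state()["position"])
E
```

```text
left [[ 684.95470194 -116.77602267]
 [ 626.81968404 -119.63272937]] [ 656.71382962 -118.16506097] right [[ 686.53149021 -225.79369809]
 [ 628.45742102 -229.13915935]] [ 658.31311389 -227.27629243] up [[ 691.04152439 -128.57464061]
 [ 694.01971406 -209.97646424]] [ 692.53249989 -169.32688573]
[ 0.63707613 -0.1673537   0.25138213]
```

```bash

python3 -m inch '[{"claw":-1,"travel":[0,-0.03,-0.2],"turn":0},{"claw":-1,"travel":[0,-0.03,-0.4],"turn":0},{"claw":-1,"travel":[0,-0.03,-0.57],"turn":0},{"claw":-1,"travel":[0,-0.03,-0.65],"turn":0},{"claw":-1,"travel":[0,-0.03,-0.68],"turn":0}]'
python3 -m inch '[{"claw":-1,"travel":[0,0,0],"turn":0},{"claw":-1,"travel":[0,0,0],"turn":0},{"claw":-1,"travel":[0,0,-0.015],"turn":0},{"claw":-1,"travel":[0,0,-0.015],"turn":0}]'
python3 -m inch '[{"claw":-1,"travel":[0,0,-0.01],"turn":0},{"claw":-1,"travel":[0,0,-0.01],"turn":0}]'
```

```text
clock: 37.45
position: [0.6359, -0.1738, 0.1127]
ee_rot: [-0.001, 1.0, 0.006, -0.002]
contact_force: [0.4, 0.1, -2.7]
width: 0.061
gripper_force: 56.4
clock: 37.85
position: [0.6379, -0.1752, 0.1128]
ee_rot: [0.0, 1.0, 0.006, 0.001]
contact_force: [0.5, 0.6, -2.5]
width: 0.061
gripper_force: 56.4
clock: 38.05
position: [0.6375, -0.1751, 0.11]
ee_rot: [0.0, 1.0, 0.006, 0.0]
contact_force: [-0.0, -0.3, -3.8]
width: 0.0609
gripper_force: 56.4
```

```bash

python3 -m inch '[{"claw":-1,"travel":[0,0.008,-0.01],"turn":0},{"claw":-1,"travel":[0,0.008,-0.025],"turn":0},{"claw":-1,"travel":[0,0.008,-0.025],"turn":0}]'
python3 -m inch '[{"claw":-1,"travel":[0,0,-0.006],"turn":0},{"claw":-1,"travel":[0,0,-0.006],"turn":0}]'
python3 -m inch '[{"claw":-1,"travel":[0,0,-0.006],"turn":0},{"claw":-1,"travel":[0,0,-0.006],"turn":0}]'
```

```text
clock: 38.35
position: [0.6372, -0.1733, 0.1043]
ee_rot: [-0.0, 1.0, 0.006, -0.001]
contact_force: [0.8, 0.0, -2.6]
width: 0.0606
gripper_force: 56.4
clock: 38.55
position: [0.6375, -0.1735, 0.1035]
ee_rot: [0.0, 1.0, 0.006, -0.0]
contact_force: [0.1, -0.0, -2.2]
width: 0.0607
gripper_force: 56.4
clock: 38.75
position: [0.6377, -0.1735, 0.1025]
ee_rot: [0.0, 1.0, 0.006, 0.0]
contact_force: [-0.2, -0.1, -2.4]
width: 0.0607
gripper_force: 56.4
```

```bash

python3 -m inch '[{"claw":-1,"travel":[0,0,-0.006],"turn":0},{"claw":-1,"travel":[0,0,-0.006],"turn":0}]'
python3 -m inch '[{"claw":-1,"travel":[0,0,-0.004],"turn":0},{"claw":-1,"travel":[0,0,-0.004],"turn":0}]'
```

```text
clock: 38.95
position: [0.6376, -0.1735, 0.1024]
ee_rot: [0.0, 1.0, 0.006, 0.0]
contact_force: [-2.2, 0.4, 3.9]
width: 0.0609
gripper_force: 57.0
clock: 39.15
position: [0.6376, -0.1735, 0.1024]
ee_rot: [0.0, 1.0, 0.006, 0.0]
contact_force: [-2.9, 0.6, 8.3]
width: 0.0608
gripper_force: 57.6
```

Contact. Release, retreat, and look at everything in one composite.

```bash

python3 -m inch '[{"claw":0.6,"travel":[0,0,0],"turn":0},{"claw":0.8,"travel":[0,0,0],"turn":0},{"claw":1,"travel":[0,0,0],"turn":0},{"claw":1,"travel":[0,0,0],"turn":0}]'
python3 -m inch '[{"claw":1,"travel":[0,0,0.1],"turn":0},{"claw":1,"travel":[0,0,0.3],"turn":0},{"claw":1,"travel":[0,0,0.5],"turn":0},{"claw":1,"travel":[0,0,0.7],"turn":0},{"claw":1,"travel":[0,0,0.9],"turn":0}]'
python3 -c "
from h import *
im,s=snap('w20');print(s['position'],s['width'])"
python3 -m inch '[{"claw":1,"travel":[-0.9,0.3,0],"turn":0},{"claw":1,"travel":[-0.9,0.3,0],"turn":0},{"claw":1,"travel":[-0.9,0.3,0],"turn":0},{"claw":1,"travel":[-0.9,0.3,0],"turn":0},{"claw":1,"travel":[-0.9,0.3,0],"turn":0}]'
python3 -m inch '[{"claw":1,"travel":[-0.4,0.9,0],"turn":0},{"claw":1,"travel":[-0.4,0.9,0],"turn":0},{"claw":1,"travel":[-0.4,0.9,0],"turn":0},{"claw":1,"travel":[-0.4,0.9,0],"turn":0},{"claw":1,"travel":[-0.4,0.9,0],"turn":0}]'
python3 -m inch '[{"claw":1,"travel":[-0.2,0.9,0],"turn":0},{"claw":1,"travel":[-0.2,0.9,0],"turn":0},{"claw":1,"travel":[-0.2,0.9,0],"turn":0},{"claw":1,"travel":[-0.2,0.9,0],"turn":0},{"claw":1,"travel":[-0.2,0.9,0],"turn":0}]'
python3 - <<'E'
from h import *
t=imaging.get_image("top")[:,:,::-1]; s=imaging.get_image("scene")[:,:,::-1]
g=lambda c:np.clip(c*1.6,0,255).astype(np.uint8)
w=lambda n:cv2.imread(f"pics/{n}.png")[80:260,220:420]
a=cv2.resize(g(t[110:260,210:480]),(540,300),interpolation=cv2.INTER_CUBIC); b=cv2.resize(g(s[160:320,140:460]),(540,270),interpolation=cv2.INTER_CUBIC)
c=np.vstack([cv2.resize(w(n),(211,190)) for n in("w14","w17","w20")])
cv2.imwrite("pics/fin.png",np.hstack([np.vstack([a,b]),c]))
E
```

```text
clock: 39.55
position: [0.6376, -0.1735, 0.1002]
ee_rot: [0.0, 1.0, 0.006, -0.0]
contact_force: [-0.2, -0.0, -0.2]
width: 0.0851
gripper_force: 0.0
clock: 40.05
position: [0.6375, -0.1735, 0.282]
ee_rot: [0.0, 1.0, 0.006, -0.0]
contact_force: [-0.0, -0.1, -0.0]
width: 0.0854
gripper_force: 0.0
[ 0.63746888 -0.17345273  0.28197109] 0.08539912453713372
clock: 40.6
position: [0.4522, -0.1112, 0.2804]
ee_rot: [-0.001, 1.0, 0.006, -0.002]
contact_force: [0.6, -0.6, 0.4]
width: 0.0851
gripper_force: 0.0
clock: 41.1
position: [0.3754, 0.0709, 0.2806]
ee_rot: [-0.001, 1.0, 0.01, -0.0]
contact_force: [0.2, 0.1, 0.3]
width: 0.0858
gripper_force: 0.0
clock: 41.6
position: [0.338, 0.25, 0.2804]
ee_rot: [-0.001, 1.0, 0.009, 0.0]
contact_force: [-0.4, -0.7, -0.3]
width: 0.0852
gripper_force: 0.0
```

View pics/fin.png

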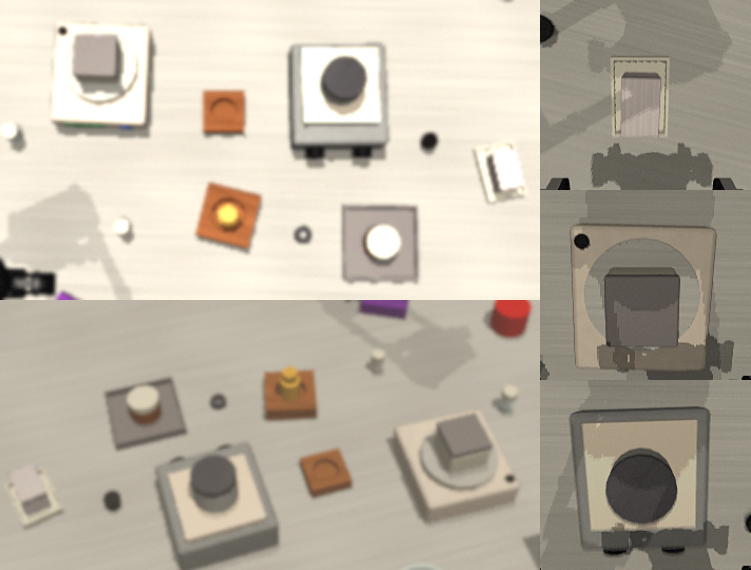

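The composite shows every item upright on its place. I check offsets numerically for the tin and the two pots.

```bash
python3 - <<'E'
from h import *
K=imaging.camera_params("wrist")["camera_matrix"]
px=lambda x,y,i:(220+(x-540)/1.055,80+(y-190*i)/1.0556)
P=lambda n,p,z:np.round(plane(p,z,K,np.load(f"pics/{n}.npy"))[:,:2]*1000,1).tolist()
print("tin top far/near",P("w14",[px(641,78,0),px(641,137,0)],.044),"holder far/near",P("w14",[px(640,58,0),px(640,137,0)],.012))
print("powder",P("w17",[px(606,275,1),px(679,347,1)],.11),"dye l/r/t/b",P("w20",[px(606,487,2),px(677,487,2),px(641,450,2),px(641,524,2)],.12))
E
```

```text
tin top far/near [[552.3, -417.8], [496.8, -432.8]] holder far/near [[565.9, -413.1], [485.4, -434.8]]
powder [[690.5, 204.2], [630.5, 144.2]] dye l/r/t/b [[639.7, -143.3], [640.4, -205.1], [672.2, -173.3], [605.6, -174.2]]
```

```bash
python3 -c "
from rig import ticket
print(ticket.sign_off())"
```

```text
the job is handed in; nothing more can be done
None
```

The job is handed in at about 42 s of the 138 s allowed: the weight, jar, tin, powder pot and dye pot were placed in that order, the last pictures showed all five upright on their places, and the tin and both pots measured within about 2 mm of centre; sign-off returned no verdict.

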